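Hang the slide carrier between its neighbours in the rinse bath

ROBOT

A 7-joint arm with a two-finger parallel gripper is mounted at the origin on the work surface. World frame = base frame: x ahead of the robot, y to its left, z up, the work surface at z = 0. Lengths are in mm, angles in degrees, forces in N, time in s.
With the tool pointing down it reaches from about 400 to 875 mm from the base axis. Payload 6.5 kg.
Tool frame: the origin (TCP) lies midway between the tips of the shut fingers; the grasp point (between the pads) lies 19 mm behind it; z points along the fingers, y is the direction in which the jaws open and shut (so a half turn about z gives the same grasp; the last joint's range is limited). The gripper opens to 88 mm and grips with 3 to 60 N. Pads are 18 mm wide; open, the fingers measure 123 mm over their backs; the gripper's body (75 mm by 187 mm) begins 45 mm behind the grasp point.
Start: joints at [68.228, 30.733, -0.252, 88.115, 0.149, 61.152, -4.079], TCP at [200.635, -618.252, 238.716] pointing down, gripper open.
Joint ranges: [-154.64, 154.64], [-21.42, 123.67], [-72.66, 72.17], [13.99, 137.28], [-74.86, 254.86], [10.95, 109.41], [-158.01, 158.01]. Speed limits (degrees/s): [136.94, 136.94, 180, 180, 180, 180, 180].

INTERFACE

Orientations are given as [roll, pitch, yaw] about the fixed x, y, z axes, in that order (R = Rz(yaw) Ry(pitch) Rx(roll)).
In Python, from plant import robot, capture, camera_info, order gives the robot as it stands.
- The arm moves only by the tool drive_tool, never from a script. Its argument "increments" is a list of rows, each an object of numbers: "x", "y", "z": the shift along the tool's x, y, z in mm; "ax", "ay", "az": the turn, a rotation vector about the tool's x, y, z in degrees. In form: [{"x": .., "y": .., "z": .., "ax": .., "ay": .., "az": ..}, ...]. A call has 1 to 12 rows; each row is the pose to reach, as a shift and turn from the pose commanded when the call began, along the tool's axes at that moment; what a row does not reach only later rows make up. A row lasts 1/12 s, in which the tool goes at most 41.7 mm and 7.16 degrees, less where a joint would pass 70% of its speed; a pose out of reach is approached as far as the arm can. A call with a gripper value outside its range is refused whole. "hand" is the finger opening in mm, from 0 to 88.1, set as the call begins (left out, the last holds). The fingers move at their own pace and stop on an object; "grip_force" is the grip in N (left out, the last holds). Time passes only in rows, so rows that repeat a pose let the fingers close. It gives the time, the measured TCP pose, the force and the opening at its end, in the units of the state.
- robot.get_state(): the state, without advancing time (a new reading comes with each control period).
- capture(name): name is "scene" or "top" or "wrist"; returns the picture (384x512x3 uint8, red, green, blue); there is no depth.
- camera_info(name): a dict with "mtx" (3x3 intrinsics, pixels), "T" (4x4, takes a point from camera to world coordinates). Camera axes: x right, y up, looking along -z (the intrinsics and any distortion apply to the point x, -y, -z); pixel columns grow to the right and rows downward; lengths in mm; the calibration is good to about 2 mm. A picture is of the moment at which its call begins: read the wrist's pose just before it. camera_info takes no time and is no camera call; for the wrist camera it gives the pose at the moment of the call.
- order.finish_job(): hands the job in, once; it reports no verdict.
The state is a dict: "time_s": time; "joints": joint angles; "qd": joint speeds; "effort": joint torques, N m; "ee_pos": TCP position; "ee_rot": TCP orientation; "contact_force": force on the tool from outside, world axes, zero at the start; "wrist_torque": the same for the moment, N m; "width": finger opening in mm.
Only numpy, scipy, OpenCV 4.12 (cv2) and the standard library are available. Lean on these libraries where they do the work, as an engineer would, in place of code of your own. Each camera call takes 0.05 s, during which the arm holds its last target.

TASK

Lift the red slide carrier out of the white dish, keeping it upright, and lower it gently into the rinse bath through the gap between the white and the blue carrier, until both its hooked ends sit fully down on the rims and it hangs clear of both neighbours. Then put the white lid back on the empty dish, fully seated. Do not shift the carriers already hanging in the bath or disturb anything else on the bench.

Things in the scene. Friction and masses are not known exactly. Their poses are not given: they have to be found in the camera images.
- carrier_red: slide carrier to move, red grip, 0.15-0.3 kg, at first hanging in the dish. Steel rack of glass slides, 84 mm (x) by 36 mm (y) by 30 mm high; origin: centre of the rack's underside, z up, x along the hanger strip. Above the rack lies a steel hanger strip (see red_seat), topped by a grip (see red_grip), in all 104 mm high. A half turn about z makes no difference
- red_seat (a point): centre of the underside of carrier_red's hanger strip, 62 mm above its origin. Strip 112 mm long (x), 16 mm wide, 3 mm thick; it rests across the two long rims. Its ends are turned down outside the rims: lips 10 mm deep, inner faces at x = +-53 mm. Straps down to the rack at x = +-42 mm run inside the rims
- red_grip (a point): centre of carrier_red's red grip, 94 mm above its origin: block 36 mm (x) by 12 mm (y) by 20 mm high on two thin posts, top at 104 mm; 19 mm free below it down to the strip. It can be pinched across x or across y
- carrier_white: slide carrier of the same build, origin and axes as carrier_red, with a white grip and slide ends, hanging in the middle of the bath; it only rests on the rims and can be pushed along, tilted or lifted
- carrier_blue: slide carrier of the same build, origin and axes as carrier_red, with a blue grip and slide ends, hanging towards one end of the bath; it only rests on the rims and can be pushed along, tilted or lifted
- carrier_green: slide carrier of the same build, origin and axes as carrier_red, with a green grip and slide ends, hanging towards the other end of the bath; it only rests on the rims and can be pushed along, tilted or lifted
- bath: fixed steel rinse bath, empty trough, outside 100 mm (x) by 250 mm (y, its long way) by 75 mm high, walls 4 mm, wire handle 17 mm out at each short end; origin: centre of its underside, on the table. Carriers hang across it, their x along its x, origins 13 mm above its origin, racks clear of its floor
- bath_mouth (a point): centre of the bath's mouth, level with the rims, 75 mm above its origin. Seated, carrier_red's red_seat lies at this height. Between the white carrier and each outer one 48 to 58 mm is free along y for the 36 mm rack; grips of neighbours stand 42 mm above the rims
- dish: fixed white slide dish, open on top, outside 100 mm (x) by 60 mm (y) by 75 mm high, walls 4 mm, foot 108 x 68 mm; origin: centre of its underside, on the table. carrier_red hangs across it at first, x along the dish's x, its origin 13 mm above the dish's
- dish_mouth (a point): centre of the dish's mouth (92 x 52 mm), level with its rim, 75 mm above its origin
- lid: loose white lid with a black grip of the dish, 0.12 kg, at first on the table right way up: plate 106 mm (x) by 66 mm (y), 5 mm thick, underside 8 mm above the origin; below it a skirt frame 86 x 46 mm, 8 mm deep, drops into the dish's mouth. Origin: centre of the skirt's lower edge, z up. Shut, its x lies along the dish's x (either way round) and its origin 67 mm above the dish's
- lid_grip (a point): centre of the lid's black grip, 37 mm above the lid's origin: block 40 mm (x) by 14 mm (y) by 18 mm high on two thin posts; 15 mm free below it down to the plate
- wash_bottle: white squeeze wash bottle with red cap and bent spout, radius 31 mm, 181 mm high with spout; origin: centre of its underside
- reagent_bottle: amber round bottle with blue cap and paper label, radius 30 mm, 150 mm high; origin: centre of its underside
- spray_bottle: white trigger spray bottle, radius 34 mm, 197 mm high, its head reaches 52 mm along its -x; origin: centre of its underside
- beaker: clear open beaker, radius 35 mm, 90 mm high; origin: centre of its underside
- slide_box: yellow closed slide box 85 x 100 x 33 mm; origin: centre of its underside
- timer: white bench timer 30 x 66 x 60 mm high; origin: centre of its underside
Things that resemble listed ones, but are neither listed nor needed, are in the scene too. What is shaped like the lid but pink or purple is not meant.

How it is judged (in metres and radians):
On the way:
1. the red carrier hangs seated in the bath between the white and the blue carrier (z of carrier_red in the frame of bath between 0.009 and 0.017 m and x of carrier_red in the frame of bath between -0.006 and 0.006 m and angle between carrier_red's own z axis and vertical below 0.06 rad and angle between the x axis of carrier_red and the x axis of bath, either way round below 0.12 rad and distance between carrier_red and carrier_white below 0.062 m and distance between carrier_red and carrier_blue below 0.062 m), for 0.2 s.
At the end, for the whole second after the job is handed in: Red carrier at rest in the bath, height +-4 mm, x +-6 mm, upright 0.06 rad, square 0.12 rad, within 62 mm of white and blue, touching neither. Lid at rest on the dish, height +-4 mm, sideways 7 mm, level 0.05 rad, square 0.15 rad. White, blue and green carriers within 6 mm of their starts (all of step 1 and contact force between carrier_red and carrier_white below 0.1 N and contact force between carrier_red and carrier_blue below 0.1 N and linear speed of each of carrier_red, lid below 0.02 m/s and z of lid in the frame of dish between 0.063 and 0.071 m and horizontal distance between lid and dish below 0.007 m and angle between lid's own z axis and vertical below 0.05 rad and angle between the x axis of lid and the x axis of dish, either way round below 0.15 rad and distance of each of carrier_white, carrier_blue, carrier_green from where it was at the start of the episode below 0.006 m).
It fails at once if one of the three carriers already in the bath is shifted by more than 6 mm or tipped by more than 0.15 rad (distance of any of carrier_white, carrier_blue, carrier_green from where it was at the start of the episode above 0.006 m or angle between any of carrier_white, carrier_blue, carrier_green's own z axis and vertical above 0.15 rad).
It fails at once if the red carrier is tipped by more than 0.5 rad, so that its slides would slip out (angle between carrier_red's own z axis and vertical above 0.5 rad).
It fails at once if the red carrier falls or plunges inside the bath (faster than 0.35 m/s) instead of being lowered (horizontal distance between carrier_red and bath below 0.15 m and z of carrier_red in the frame of bath below 0.08 m and linear speed of carrier_red above 0.35 m/s).
It fails at once if the red carrier is rammed into the bath (more than 40 N) (contact force between carrier_red and bath above 40 N).
It fails at once if another thing on the table is shifted by more than 12 mm or knocked over (distance of any of wash_bottle, reagent_bottle, spray_bottle, beaker, slide_box, timer from where it was at the start of the episode above 0.012 m or angle between any of wash_bottle, reagent_bottle, spray_bottle, beaker, slide_box, timer's own z axis and vertical above 0.3 rad).
It also fails if it takes over 72 s, if anything falls off the work surface, if the arm or the gripper's body presses on something with over 40 N, if the wrist force passes 120 N, or if a joint passes its speed limit or range.

## Working session

There is one attempt and no reset: what is moved stays moved. The work goes in short steps, Python scripts to look and compute and a tool call to move; the robot and the scene stay as the last step left them, time stands still between calls to the robot, and variables do not carry over. Pictures are saved under pics/ and viewed, and the job is handed in when it is done.

Besides the shell and the picture viewer there is one more tool, called after "Emit:" as name([rows], argument=value, ...), one row to a line, values as JSON. drive_tool: Moves the arm, as the interface text tells. Its arguments: {"type":"object","properties":{"increments":{"type":"array","items":{"type":"object","properties":{"x":{"type":"number"},"y":{"type":"number"},"z":{"type":"number"},"ax":{"type":"number"},"ay":{"type":"number"},"az":{"type":"number"}}}},"hand":{"type":"number"},"grip_force":{"type":"number"}},"required":["increments"]}

```bash
ls; mkdir -p pics; python3 - <<'E'
from plant import robot,capture,camera_info
import cv2
print(robot.get_state())
for n in ["scene","top","wrist"]:
    c=camera_info(n); print(n,c)
    cv2.imwrite(f"pics/{n}0.png",cv2.resize(cv2.cvtColor(capture(n),cv2.COLOR_RGB2BGR),(768,576),interpolation=cv2.INTER_CUBIC))
E
```

```text
pics
{'time_s': 0.0, 'joints': array([68.22935627, 30.77602265, -0.25410968, 88.17143745,  0.14898619,
       61.15308541, -4.07882011]), 'qd': array([ 0.03820804, -0.03579594,  0.00439588,  0.0341299 ,  0.08444577,
       -0.0215974 ,  0.12200338]), 'effort': array([-1.70752696e-04, -5.70971739e+01,  9.90698040e-01, -2.51594174e+01,
       -5.62658650e-02,  1.81529514e-02,  2.02732726e-04]), 'ee_pos': array([ 200.40599149, -617.67200049,  237.85077039]), 'ee_rot': array([-1.79900063e+02,  7.47679491e-03,  1.79822645e+01]), 'contact_force': array([-0.01768181, -0.35700162, -0.06371279]), 'wrist_torque': array([-0.02946836, -0.02261016,  0.03926871]), 'width': 87.98354586779234}
scene {'mtx': array([[498.84409786,   0.        , 255.53174565],
       [  0.        , 498.84409786, 195.10344046],
       [  0.        ,   0.        ,   1.        ]]), 'T': array([[ 7.02271224e-01, -5.87965072e-01,  4.01387845e-01,
         1.05727471e+03],
       [ 7.11799094e-01,  5.89843987e-01, -3.81347768e-01,
        -6.52874933e+02],
       [-1.25370392e-02,  5.53517068e-01,  8.32743464e-01,
         1
[... 432 characters left out ...]
648974e+01],
       [ 1.12655389e-02,  9.42756883e-02,  9.95482387e-01,
         1.19225488e+03],
       [ 0.00000000e+00,  0.00000000e+00,  0.00000000e+00,
         1.00000000e+00]])}
wrist {'mtx': array([[326.67783794,   0.        , 254.01134088],
       [  0.        , 326.67783794, 188.49158028],
       [  0.        ,   0.        ,   1.        ]]), 'T': array([[ 3.09141316e-01,  9.18313614e-01,  2.47248365e-01,
         2.63665579e+02],
       [-9.51013896e-01,  2.99071578e-01,  7.82864023e-02,
        -5.96830982e+02],
       [-2.05348968e-03, -2.59338192e-01,  9.65784389e-01,
         3.83734571e+02],
       [ 0.00000000e+00,  0.00000000e+00,  0.00000000e+00,
         1.00000000e+00]])}
```

View pics/scene0.png

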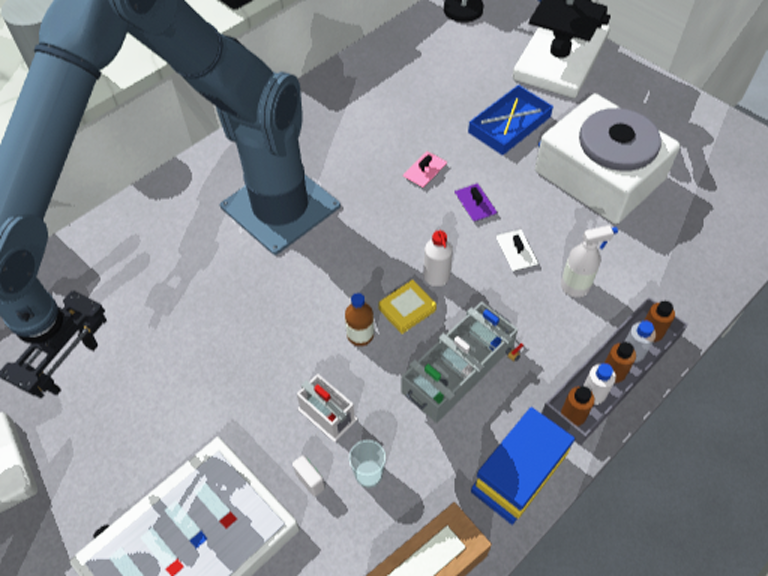

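View pics/top0.png

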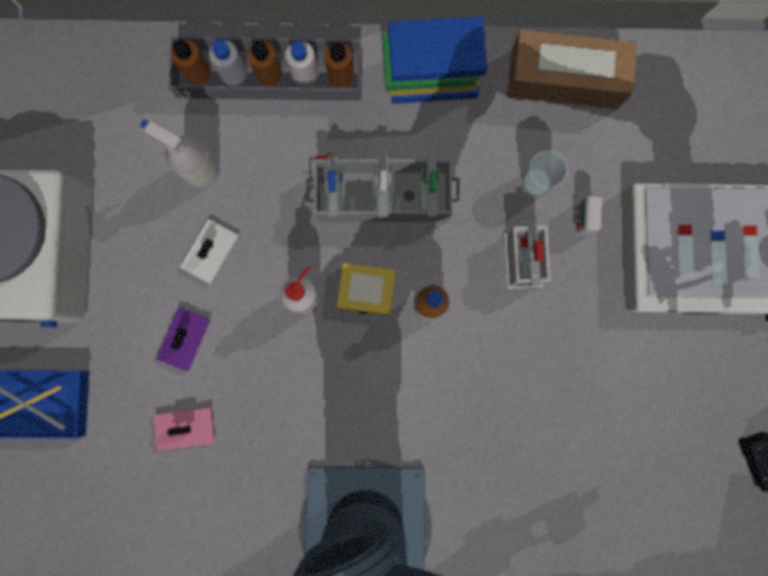

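View pics/wrist0.png

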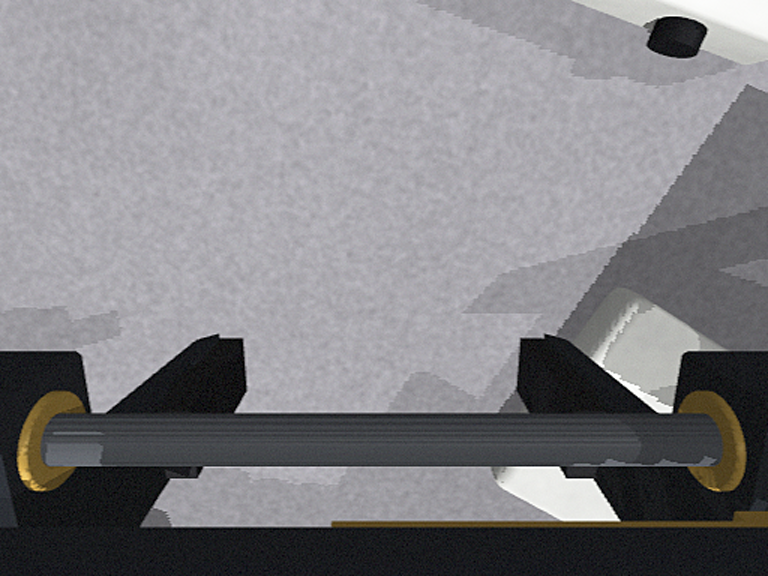

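```bash
cat > h.py <<'E'
import numpy as np,cv2
from plant import robot,capture,camera_info
def ray(ci,p):
    d=np.linalg.inv(ci['mtx'])@np.array([p[0],p[1],1.]); d=np.array([d[0],-d[1],-d[2]])
    T=ci['T']; d=T[:3,:3]@d; return T[:3,3],d/np.linalg.norm(d)
def plane(ci,p,z):
    o,d=ray(ci,p); return o+d*(z-o[2])/d[2]
def tri(obs):
    A=np.zeros((3,3));b=np.zeros(3);R=[ray(c,p) for c,p in obs]
    for o,d in R:
        M=np.eye(3)-np.outer(d,d);A+=M;b+=M@o
    X=np.linalg.solve(A,b); return X,[round(float(np.linalg.norm((np.eye(3)-np.outer(d,d))@(X-o))),1) for o,d in R]
def proj(ci,X):
    T=ci['T'];c=T[:3,:3].T@(np.asarray(X)-T[:3,3]); q=ci['mtx']@np.array([c[0],-c[1],-c[2]]);return q[:2]/q[2]
def save(n,im,box=None,s=1):
    if box: im=im[box[1]:box[3],box[0]:box[2]]
    cv2.imwrite(f"pics/{n}.png",cv2.resize(cv2.cvtColor(im,cv2.COLOR_RGB2BGR),None,fx=s,fy=s,interpolation=cv2.INTER_NEAREST))
def blobs(im,lo,hi,box=None,mina=8):
    hsv=cv2.cvtColor(im,cv2.COLOR_RGB2HSV); m=cv2.inRange(hsv,np.array(lo),np.array(hi))
    if box is not None:
        k=np.zeros_like(m);k[box[1]:box[3],box[0]:box[2]]=1;m=m*k
    n,l,st,c=cv2.connectedComponentsWithStats(m)
    return [(st[i,4],c[i].round(2).tolist(),st[i,:4].tolist()) for i in range(1,n) if st[i,4]>=mina],l
E
python3 - <<'E'
from h import *
s=capture("scene");t=capture("top")
np.savez("i0.npz",s=s,t=t)
save("sc1",s,(190,190,360,300),4.5)
save("tc1",t,(195,90,385,205),4)
save("tc2",t,(100,140,220,220),6)
for n,im,b1 in (("s",s,(190,190,360,300)),("t",t,(195,90,385,205))):
    for col,lo,hi in (("red",(0,150,80),(8,255,255)),("red2",(172,150,80),(180,255,255)),("blue",(105,130,60),(130,255,255)),("green",(50,110,40),(80,255,255))):
        print(n,col,blobs(im,lo,hi,b1)[0])
E
```

```text
s red [(np.int32(20), [344.0, 232.7], [341, 229, 8, 8]), (np.int32(56), [214.45, 261.5], [210, 257, 10, 10]), (np.int32(12), [220.83, 278.0], [219, 276, 4, 5])]
s red2 []
s blue [(np.int32(68), [238.25, 199.79], [234, 196, 9, 9]), (np.int32(66), [326.94, 211.03], [322, 206, 11, 11]), (np.int32(31), [330.26, 227.68], [327, 225, 7, 7]), (np.int32(506), [348.98, 288.68], [331, 272, 29, 28])]
s green [(np.int32(65), [288.02, 247.94], [283, 243, 11, 11]), (np.int32(27), [292.11, 264.78], [289, 262, 7, 7])]
t red [(np.int32(58), [358.97, 166.74], [357, 161, 5, 13]), (np.int32(77), [198.35, 191.79], [195, 179, 10, 21])]
t red2 []
t blue [(np.int32(51), [220.57, 120.14], [219, 114, 4, 14]), (np.int32(73), [289.56, 198.86], [285, 195, 10, 9])]
t green [(np.int32(46), [288.5, 120.17], [287, 114, 5, 13])]
```

View pics/sc1.png

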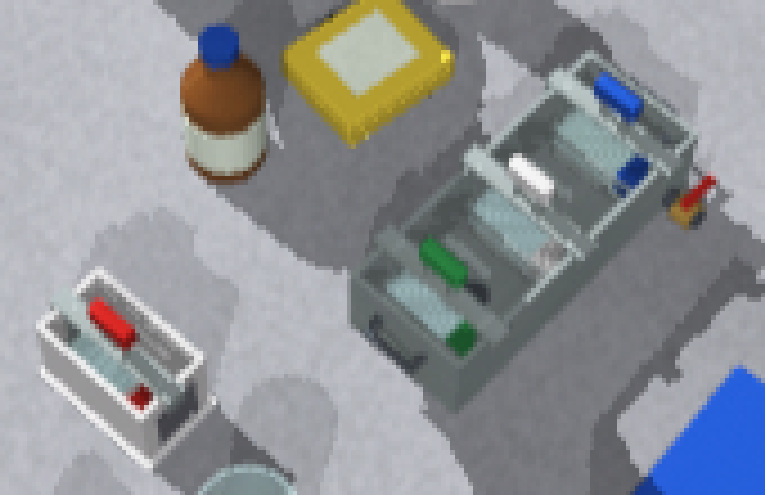

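View pics/tc1.png

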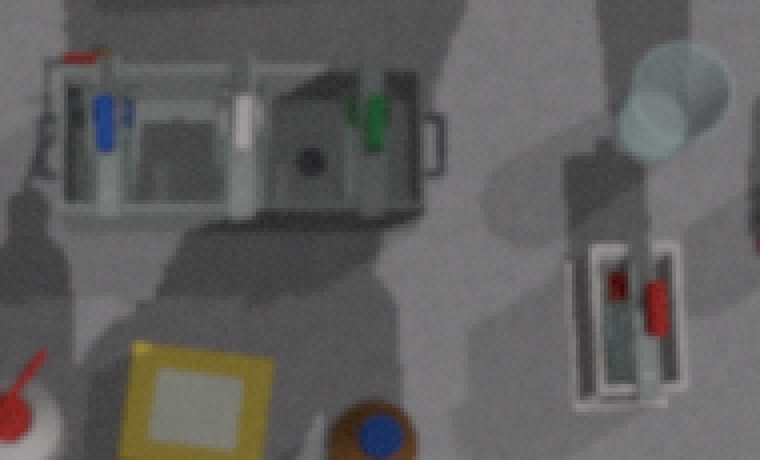

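View pics/tc2.png

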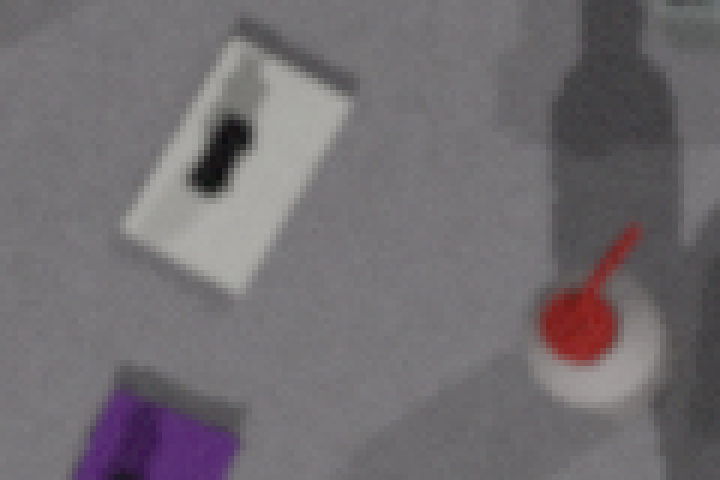

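```bash
python3 - <<'E'
from h import *
d=np.load("i0.npz");s,t=d['s'],d['t']
S=camera_info("scene");Tp=camera_info("top")
np.set_printoptions(precision=1,suppress=True)
for n,a,b in (("red",(214.45,261.5),(358.97,166.74)),("blue",(326.94,211.03),(220.57,120.14)),("green",(288.02,247.94),(288.5,120.17))):
    print(n,tri([(S,a),(Tp,b)]), plane(Tp,b,112))
ws,_=blobs(s,(0,0,215),(180,40,255),(298,220,318,238),10); print(ws)
wt,_=blobs(t,(0,0,135),(180,60,255),(250,108,262,130),10); print(wt)
# lid black grip
ls,_=blobs(s,(0,0,0),(180,255,60),(325,150,365,185),10); print(ls)
lt,_=blobs(t,(0,0,0),(180,255,50),(125,150,150,180),10); print(lt)
for n,A,B in(("white",ws,wt),("lid",ls,lt)):
  if A and B: print(n,tri([(S,max(A)[1]),(Tp,max(B)[1])]))
# lid plate in top
g=cv2.inRange(t[140:200,112:170],(120,120,110),(255,255,255));
cs,_=cv2.findContours(g,cv2.RETR_EXTERNAL,cv2.CHAIN_APPROX_NONE);c=max(cs,key=cv2.contourArea)
r=cv2.minAreaRect(c);bx=cv2.boxPoints(r)+np.array([112,140]);print(r,[plane(Tp,p,13) for p in bx])
# rim lines of bath / dish corners by eye (top crop coords/4+offset)
for p in ((62,65),(424,68),(424,212),(65,212)): print('bath',plane(Tp,(195+p[0]/4,90+p[1]/4),75))
for p in ((588,243),(680,243),(687,387),(588,392)): print('dish',plane(Tp,(195+p[0]/4,90+p[1]/4),75))
E
```

```text
red (array([ 500.9, -297.3,  109.3]), [0.9, 0.9]) [ 499.9 -297.3  112. ]
blue (array([620.2,  66.7, 109.7]), [0.0, 0.0]) [619.6  66.5 112. ]
green (array([ 622.8, -112.4,  109.3]), [0.3, 0.3]) [ 621.8 -112.5  112. ]
[(np.int32(32), [307.5, 228.5], [303, 225, 10, 8])]
[(np.int32(50), [255.5, 120.24], [254, 114, 4, 13])]
[(np.int32(48), [345.15, 162.1], [342, 157, 7, 12])]
[(np.int32(49), [136.53, 165.27], [133, 160, 8, 12])]
white (array([620.4, -24.9, 113.9]), [0.7, 0.7])
lid (array([509. , 304. ,  36.7]), [0.0, 0.0])
((28.06131935119629, 28.089622497558594), (28.361543655395508, 38.5600471496582), 29.05460548400879) [array([475.7, 360.8,  13. ]), array([573.1, 311.6,  13. ]), array([534.2, 239.9,  13. ]), array([437.3, 289.5,  13. ])]
bath [668.1  97.9  75. ]
bath [ 669.3 -149.5   75. ]
bath [ 569.2 -149.6   75. ]
bath [566.2  93.7  75. ]
dish [ 549.2 -261.    75. ]
dish [ 550.  -323.5   75. ]
dish [ 451.7 -326.9   75. ]
dish [ 447.6 -260.1   75. ]
```

```bash
cat >> h.py <<'E'
from scipy.spatial.transform import Rotation as Ro
np.set_printoptions(precision=2,suppress=True)
def delta(p,yaw,cur=None):
    st=robot.get_state(); R=Ro.from_euler('xyz',st['ee_rot'],degrees=True)
    T=Ro.from_euler('xyz',[180,0,yaw],degrees=True)
    d=R.inv().apply(np.array(p)-st['ee_pos']); r=(R.inv()*T).as_rotvec(degrees=True)
    print("t",round(st['time_s'],2),"pos",st['ee_pos'],"rot",st['ee_rot'],"w",round(st['width'],1),"F",st['contact_force'],"q",st['joints'])
    print("shift",d,np.linalg.norm(d).round(1),"turn",r)
E
python3 -c "
from h import *
delta((500,-297,300),90)"
```

```text
t 0.25 pos [ 200.52 -618.    238.29] rot [-179.95    0.01   17.98] w 88.0 F [-0.1  -0.03  0.21] q [68.23 30.76 -0.25 88.14  0.15 61.15 -4.08]
shift [ 383.94 -212.92  -61.58] 443.3 turn [ -0.04  -0.02 -72.02]
```

Emit:
drive_tool([
  {"x": 10,"y": -5,"z": -5,"az": -2},
  {"x": 35,"y": -18,"z": -15,"az": -6},
  {"x": 65,"y": -35,"z": -25,"az": -12},
  {"x": 97,"y": -52,"z": -35,"az": -18},
  {"x": 130,"y": -70,"z": -45,"az": -24},
  {"x": 163,"y": -90,"z": -50,"az": -30},
  {"x": 195,"y": -108,"z": -55,"az": -36},
  {"x": 228,"y": -126,"z": -60,"az": -42},
  {"x": 260,"y": -144,"z": -62,"az": -48},
  {"x": 290,"y": -160,"z": -62,"az": -54},
  {"x": 312,"y": -172,"z": -62,"az": -58},
  {"x": 320,"y": -177,"z": -62,"az": -60},
])

```text
schema error: expected keys x, y, z, ax, ay, az
```

```bash
python3 -c "
from h import *
delta((500,-297,300),90)"
```

```text
t 0.25 pos [ 200.52 -618.    238.29] rot [-179.95    0.01   17.98] w 88.0 F [-0.1  -0.03  0.21] q [68.23 30.76 -0.25 88.14  0.15 61.15 -4.08]
shift [ 383.94 -212.92  -61.58] 443.3 turn [ -0.04  -0.02 -72.02]
```

Emit:
drive_tool([
  {"x": 10,"y": -5,"z": -5,"ax": 0,"ay": 0,"az": -2},
  {"x": 35,"y": -18,"z": -15,"ax": 0,"ay": 0,"az": -6},
  {"x": 65,"y": -35,"z": -25,"ax": 0,"ay": 0,"az": -12},
  {"x": 97,"y": -52,"z": -35,"ax": 0,"ay": 0,"az": -18},
  {"x": 130,"y": -70,"z": -45,"ax": 0,"ay": 0,"az": -24},
  {"x": 163,"y": -90,"z": -50,"ax": 0,"ay": 0,"az": -30},
  {"x": 195,"y": -108,"z": -55,"ax": 0,"ay": 0,"az": -36},
  {"x": 228,"y": -126,"z": -60,"ax": 0,"ay": 0,"az": -42},
  {"x": 260,"y": -144,"z": -62,"ax": 0,"ay": 0,"az": -48},
  {"x": 290,"y": -160,"z": -62,"ax": 0,"ay": 0,"az": -54},
  {"x": 312,"y": -172,"z": -62,"ax": 0,"ay": 0,"az": -58},
  {"x": 320,"y": -177,"z": -62,"ax": 0,"ay": 0,"az": -60},
])

```text
time_s: 1.25
ee_pos: [453.9, -346.2, 301.4]
ee_rot: [179.9, -0.1, 78.6]
contact_force: [0.1, 0.4, 0.4]
width: 88.1
```

```bash
python3 -c "
from h import *
delta((500,-297,300),90)"
```

```text
t 1.25 pos [ 453.87 -346.2   301.42] rot [179.9   -0.1   78.64] w 88.1 F [0.05 0.38 0.45] q [ 48.12  20.73 -19.72  95.56   7.44  64.95  15.08]
shift [57.32 35.53  1.58] 67.5 turn [  0.11  -0.09 -11.36]
```

Emit:
drive_tool([
  {"x": 15,"y": 9,"z": 0,"ax": 0,"ay": 0,"az": -3},
  {"x": 35,"y": 22,"z": 1,"ax": 0,"ay": 0,"az": -7},
  {"x": 52,"y": 32,"z": 1,"ax": 0,"ay": 0,"az": -10},
  {"x": 57.3,"y": 35.5,"z": 1.5,"ax": 0,"ay": 0,"az": -11.4},
  {"x": 57.3,"y": 35.5,"z": 1.5,"ax": 0,"ay": 0,"az": -11.4},
  {"x": 57.3,"y": 35.5,"z": 1.5,"ax": 0,"ay": 0,"az": -11.4},
])

```text
time_s: 1.75
ee_pos: [496.4, -303.3, 299.0]
ee_rot: [-180.0, 0.0, 89.3]
contact_force: [0.6, -1.0, -0.1]
width: 87.7
```

```bash
python3 - <<'E'
from h import *
delta((500,-297,300),90)
ci=camera_info("wrist"); w=capture("wrist"); np.savez("w1.npz",w=w,T=ci['T'],mtx=ci['mtx'])
save("w1",w,None,1.5)
print(blobs(w,(0,150,60),(8,255,255))[0], proj(ci,(500.5,-297.3,107)))
E
```

```text
t 1.75 pos [ 496.43 -303.3   299.04] rot [-179.95    0.03   89.3 ] w 87.7 F [ 0.61 -1.04 -0.13] q [ 44.1   22.4  -22.65  93.93   9.33  65.57  18.41]
shift [ 6.34  3.49 -0.97] 7.3 turn [-0.05  0.03 -0.7 ]
[(np.int32(134), [279.19, 142.41], [271, 137, 17, 11]), (np.int32(427), [257.59, 161.52], [241, 154, 34, 15]), (np.int32(34), [303.59, 219.06], [300, 217, 8, 5]), (np.int32(26), [295.0, 346.5], [289, 346, 13, 2])] [258.04 161.14]
```

View pics/w1.png

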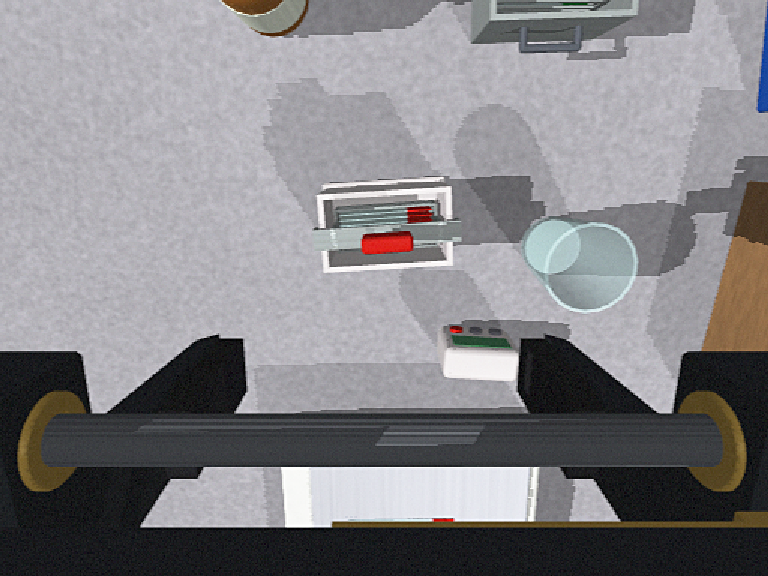

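```bash
python3 - <<'E'
from h import *
d=np.load("w1.npz");w=d['w'];ci=dict(T=d['T'],mtx=d['mtx'])
save("w1c",w,(195,110,320,190),6)
bl,l=blobs(w,(0,130,50),(8,255,255))
m=(l==l[161,257]).astype(np.uint8);c=cv2.findContours(m,0,1)[0][0]
r=cv2.minAreaRect(c);print(r)
b=cv2.boxPoints(r);P=[plane(ci,p,117) for p in b];print(P)
E
```

```text
((257.4258728027344, 161.23965454101562), (13.447342872619629, 33.471553802490234), 86.633544921875)
[array([ 482.53, -289.51,  117.  ]), array([ 516.32, -287.91,  117.  ]), array([ 517.18, -301.71,  117.  ]), array([ 483.03, -303.36,  117.  ])]
```

View pics/w1c.png

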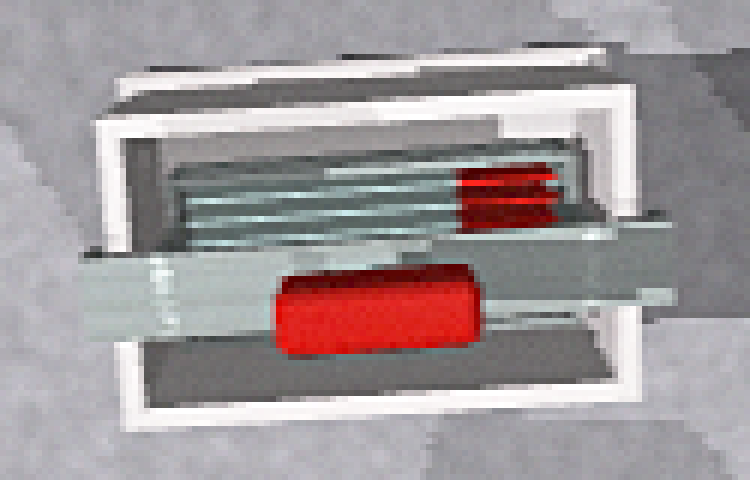

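```bash
python3 - <<'E'
from h import *
d=np.load("w1.npz");w=d['w'];ci=dict(T=d['T'],mtx=d['mtx'])
f=lambda x,y:(195+x/6-.5,110+y/6-.5)
P=[plane(ci,f(*p),75) for p in((122,430),(641,400),(635,85),(97,120))]
print(P,np.mean(P,0))
for a,b in((0,1),(3,2)):
  v=P[b]-P[a];print('len',np.linalg.norm(v),'yaw',np.degrees(np.arctan2(v[1],v[0])))
Q=[plane(ci,f(*p),78) for p in((80,262),(672,222),(676,303),(84,340))];print(Q,np.mean(Q,0))
for a,b in((0,1),(3,2)):
  v=Q[b]-Q[a];print('len',np.linalg.norm(v),'yaw',np.degrees(np.arctan2(v[1],v[0])))
bl,l=blobs(w,(0,130,150),(8,255,255),(235,150,285,175));print(bl)
bc=max(bl,key=lambda q:q[0]);k=l[int(bc[1][1]),int(bc[1][0])]
c=cv2.findContours((l==k).astype(np.uint8),0,1)[0][0];r=cv2.minAreaRect(c)
G=[plane(ci,p,117) for p in cv2.boxPoints(r)];print(G,np.mean(G,0),r)
S=camera_info("scene");Tp=camera_info("top")
print(tri([(ci,(257.6,161.5)),(S,(214.45,261.5)),(Tp,(358.97,166.74))]))
E
```

```text
[array([ 450.25, -326.12,   75.  ]), array([ 550.86, -321.32,   75.  ]), array([ 548.21, -261.41,   75.  ]), array([ 448.14, -266.64,   75.  ])] [ 499.37 -293.87   75.  ]
len 100.72925833974583 yaw 2.733657453801443
len 100.20629544326988 yaw 2.9933924263552902
[array([ 444.12, -292.75,   78.  ]), array([ 555.35, -286.52,   78.  ]), array([ 556.57, -301.88,   78.  ]), array([ 444.15, -307.69,   78.  ])] [ 500.05 -297.21   78.  ]
len 111.4109657587901 yaw 3.2095252797274934
len 112.56368885618987 yaw 2.9600943644982913
[(np.int32(350), [257.39, 162.62], [241, 157, 34, 12])]
[array([ 482.57, -292.51,  117.  ]), array([ 516.21, -290.64,  117.  ]), array([ 516.96, -301.44,  117.  ]), array([ 483.04, -303.35,  117.  ])] [ 499.7  -296.98  117.  ] ((257.3717346191406, 162.57522583007812), (10.510002136230469, 33.25950241088867), 86.18592071533203)
(array([ 500.56, -297.25,  109.12]), [0.6, 1.1, 0.8])
```

```bash
python3 -c "
from h import *
delta((500,-297,140),93)"
```

```text
t 1.8 pos [ 496.04 -303.93  299.08] rot [-179.95    0.05   89.22] w 88.1 F [ 0.11 -0.78 -0.06] q [ 44.14  22.39 -22.61  93.93   9.33  65.57  18.41]
shift [  7.11   4.02 159.07] 159.3 turn [-0.05  0.05 -3.78]
```

Emit:
drive_tool([
  {"x": 1,"y": 0.5,"z": 10,"ax": 0,"ay": 0,"az": -0.5},
  {"x": 3,"y": 1.5,"z": 30,"ax": 0,"ay": 0,"az": -1.5},
  {"x": 5,"y": 3,"z": 60,"ax": 0,"ay": 0,"az": -3},
  {"x": 7,"y": 4,"z": 90,"ax": 0,"ay": 0,"az": -3.8},
  {"x": 7,"y": 4,"z": 120,"ax": 0,"ay": 0,"az": -3.8},
  {"x": 7,"y": 4,"z": 145,"ax": 0,"ay": 0,"az": -3.8},
  {"x": 7,"y": 4,"z": 157,"ax": 0,"ay": 0,"az": -3.8},
  {"x": 7,"y": 4,"z": 159,"ax": 0,"ay": 0,"az": -3.8},
  {"x": 7,"y": 4,"z": 159,"ax": 0,"ay": 0,"az": -3.8},
  {"x": 7,"y": 4,"z": 159,"ax": 0,"ay": 0,"az": -3.8},
  {"x": 7,"y": 4,"z": 159,"ax": 0,"ay": 0,"az": -3.8},
])

```text
time_s: 2.72
ee_pos: [502.1, -296.2, 141.9]
ee_rot: [179.9, 0.1, 93.2]
contact_force: [-0.1, 0.4, 0.6]
width: 88.0
```

```bash
python3 - <<'E'
from h import *
delta((500,-297,89),93)
ci=camera_info("wrist"); w=capture("wrist")
save("w2",w,None,1.5)
E
```

```text
t 2.72 pos [ 502.1  -296.21  141.88] rot [179.86   0.1   93.16] w 88.0 F [-0.09  0.36  0.63] q [ 41.73  32.75 -21.04 102.1   15.23  47.77  16.63]
shift [-0.58 -2.27 52.88] 52.9 turn [0.14 0.1  0.16]
```

View pics/w2.png

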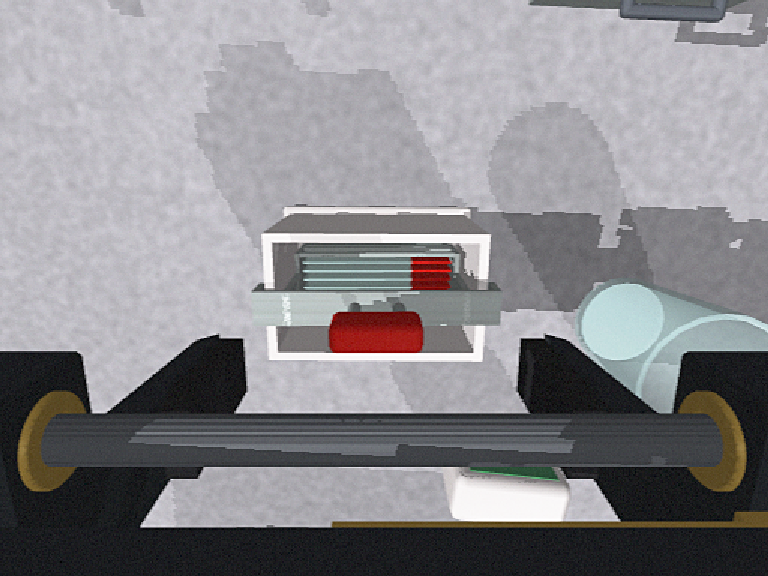

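Emit:
drive_tool([
  {"x": 0,"y": -1,"z": 8,"ax": 0,"ay": 0,"az": 0},
  {"x": -0.5,"y": -2,"z": 22,"ax": 0,"ay": 0,"az": 0},
  {"x": -0.5,"y": -2,"z": 38,"ax": 0,"ay": 0,"az": 0},
  {"x": -0.5,"y": -2,"z": 50,"ax": 0,"ay": 0,"az": 0},
  {"x": -0.5,"y": -2,"z": 53,"ax": 0,"ay": 0,"az": 0},
  {"x": -0.5,"y": -2,"z": 53,"ax": 0,"ay": 0,"az": 0},
  {"x": -0.5,"y": -2,"z": 53,"ax": 0,"ay": 0,"az": 0},
])

```text
time_s: 3.35
ee_pos: [499.4, -296.1, 87.5]
ee_rot: [180.0, 0.0, 93.2]
contact_force: [-0.1, -0.0, 0.1]
width: 88.4
```

Emit:
drive_tool([
  {"x": 0,"y": 0,"z": 0,"ax": 0,"ay": 0,"az": 0},
  {"x": 0,"y": 0,"z": 0,"ax": 0,"ay": 0,"az": 0},
  {"x": 0,"y": 0,"z": 0,"ax": 0,"ay": 0,"az": 0},
  {"x": 0,"y": 0,"z": 0,"ax": 0,"ay": 0,"az": 0},
  {"x": 0,"y": 0,"z": 0,"ax": 0,"ay": 0,"az": 0},
  {"x": 0,"y": 0,"z": 0,"ax": 0,"ay": 0,"az": 0},
  {"x": 0,"y": 0,"z": 0,"ax": 0,"ay": 0,"az": 0},
  {"x": 0,"y": 0,"z": 0,"ax": 0,"ay": 0,"az": 0},
], hand=30, grip_force=25)

```text
time_s: 4.02
ee_pos: [499.2, -296.1, 87.2]
ee_rot: [180.0, 0.0, 93.2]
contact_force: [2.0, 0.7, 0.2]
width: 36.9
```

```bash
python3 - <<'E'
from h import *
delta((500,-297,109),93)
ci=camera_info("wrist"); w=capture("wrist")
save("w3",w,None,1.5)
E
```

```text
t 4.02 pos [ 499.2  -296.12   87.22] rot [179.99   0.    93.18] w 36.9 F [1.99 0.71 0.24] q [ 40.63  37.13 -19.42 103.77  17.45  42.03  14.97]
shift [ -0.92   0.75 -21.78] 21.8 turn [0.01 0.   0.18]
```

View pics/w3.png

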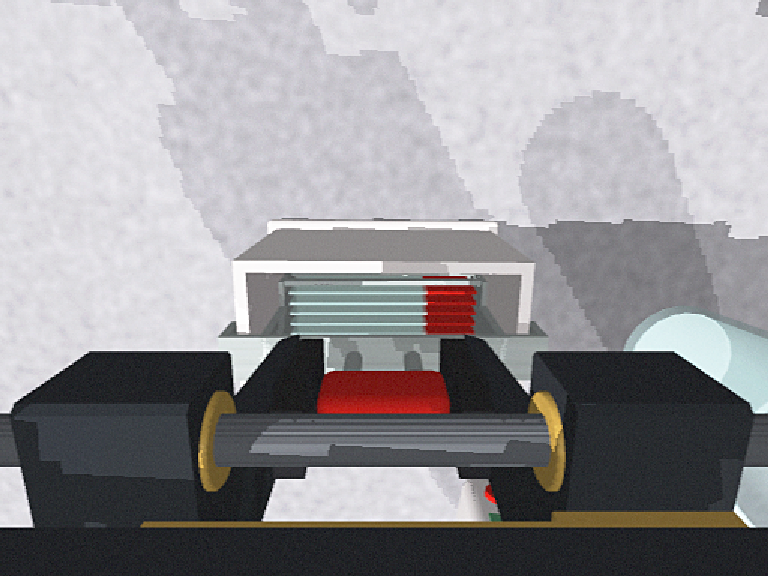

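Emit:
drive_tool([
  {"x": 0,"y": 0,"z": 0,"ax": 0,"ay": 0,"az": 0},
  {"x": 0,"y": 0,"z": -2,"ax": 0,"ay": 0,"az": 0},
  {"x": 0,"y": 0,"z": -6,"ax": 0,"ay": 0,"az": 0},
  {"x": 0,"y": 0,"z": -12,"ax": 0,"ay": 0,"az": 0},
  {"x": 0,"y": 0,"z": -20,"ax": 0,"ay": 0,"az": 0},
  {"x": 0,"y": 0,"z": -30,"ax": 0,"ay": 0,"az": 0},
  {"x": 0,"y": 0,"z": -42,"ax": 0,"ay": 0,"az": 0},
  {"x": 0,"y": 0,"z": -54,"ax": 0,"ay": 0,"az": 0},
  {"x": 0,"y": 0,"z": -66,"ax": 0,"ay": 0,"az": 0},
  {"x": 0,"y": 0,"z": -76,"ax": 0,"ay": 0,"az": 0},
  {"x": 0,"y": 0,"z": -82,"ax": 0,"ay": 0,"az": 0},
  {"x": 0,"y": 0,"z": -85,"ax": 0,"ay": 0,"az": 0},
], hand=20, grip_force=30)

```text
time_s: 5.07
ee_pos: [499.6, -296.4, 173.6]
ee_rot: [179.9, 0.1, 93.2]
contact_force: [-0.5, 0.6, -1.9]
width: 35.5
```

Emit:
drive_tool([
  {"x": 0,"y": 0,"z": -6,"ax": 0,"ay": 0,"az": 0},
  {"x": 0,"y": 0,"z": -16,"ax": 0,"ay": 0,"az": 0},
  {"x": 0,"y": 0,"z": -30,"ax": 0,"ay": 0,"az": 0},
  {"x": 0,"y": 0,"z": -45,"ax": 0,"ay": 0,"az": 0},
  {"x": 0,"y": 0,"z": -56,"ax": 0,"ay": 0,"az": 0},
  {"x": 0,"y": 0,"z": -63,"ax": 0,"ay": 0,"az": 0},
  {"x": 0,"y": 0,"z": -66,"ax": 0,"ay": 0,"az": 0},
  {"x": 0,"y": 0,"z": -66,"ax": 0,"ay": 0,"az": 0},
])

```text
time_s: 5.73
ee_pos: [499.3, -296.2, 238.7]
ee_rot: [180.0, 0.0, 93.2]
contact_force: [0.4, 0.1, -3.1]
width: 35.2
```

```bash
python3 - <<'E'
from h import *
delta((620,-200,238),91)
ci=camera_info("wrist"); w=capture("wrist")
save("w4",w,None,1.5);save("s4",capture("scene"),None,1.5)
E
```

```text
t 5.73 pos [ 499.31 -296.2   238.72] rot [179.97   0.03  93.18] w 35.2 F [ 0.36  0.08 -3.08] q [ 43.62  25.77 -23.1   97.99  11.54  58.54  19.71]
shift [ 89.36 125.84   0.75] 154.3 turn [0.03 0.02 2.18]
```

View pics/w4.png

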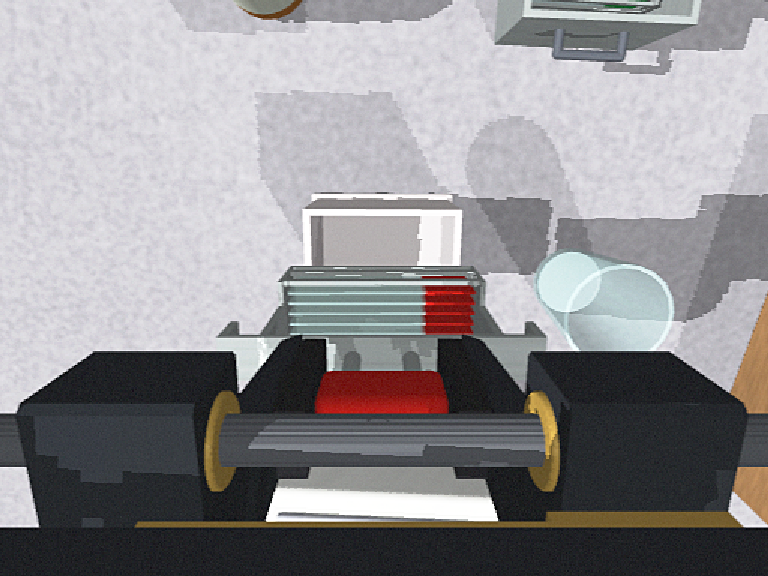

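View pics/s4.png

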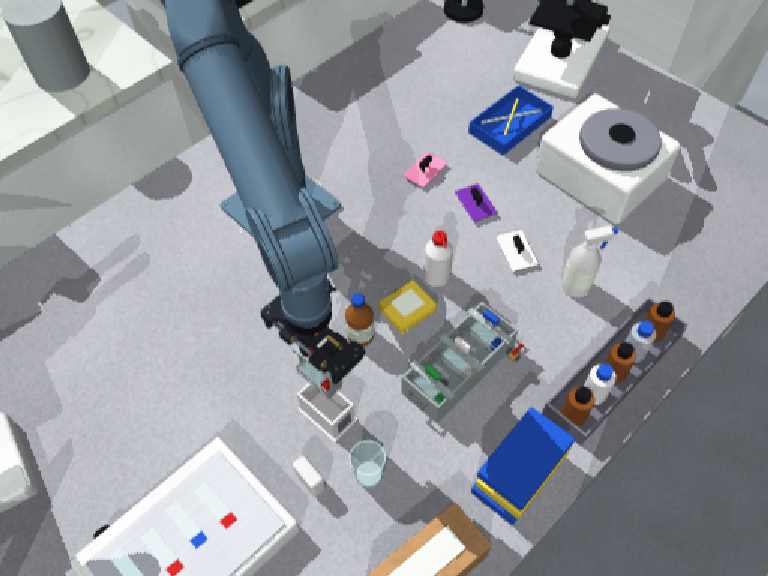

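Emit:
drive_tool([
  {"x": 3,"y": 4,"z": 0,"ax": 0,"ay": 0,"az": 0},
  {"x": 10,"y": 14,"z": 0,"ax": 0,"ay": 0,"az": 0},
  {"x": 21,"y": 30,"z": 0,"ax": 0,"ay": 0,"az": 0.5},
  {"x": 34,"y": 48,"z": 0,"ax": 0,"ay": 0,"az": 1},
  {"x": 48,"y": 67,"z": 0,"ax": 0,"ay": 0,"az": 1.5},
  {"x": 61,"y": 86,"z": 0,"ax": 0,"ay": 0,"az": 2},
  {"x": 73,"y": 103,"z": 0,"ax": 0,"ay": 0,"az": 2},
  {"x": 82,"y": 116,"z": 0,"ax": 0,"ay": 0,"az": 2},
  {"x": 87,"y": 123,"z": 0,"ax": 0,"ay": 0,"az": 2},
  {"x": 89,"y": 126,"z": 0,"ax": 0,"ay": 0,"az": 2},
  {"x": 89,"y": 126,"z": 0,"ax": 0,"ay": 0,"az": 2},
  {"x": 89,"y": 126,"z": 0,"ax": 0,"ay": 0,"az": 2},
])

```text
time_s: 6.83
ee_pos: [619.3, -201.3, 238.0]
ee_rot: [-179.9, 0.0, 91.1]
contact_force: [-0.5, -0.7, -2.5]
width: 35.3
```

```bash
python3 - <<'E'
from h import *
delta((620,-200,238),91)
ci=camera_info("wrist"); w=capture("wrist"); np.savez("w5.npz",w=w,T=ci['T'],mtx=ci['mtx'])
save("w5",w,None,1.5)
for X in((620,67,107),(620,-25,107),(622,-112,107)):print(proj(ci,X))
E
```

```text
t 6.83 pos [ 619.31 -201.28  237.98] rot [-179.94    0.04   91.12] w 35.3 F [-0.46 -0.66 -2.5 ] q [ 29.5   32.85 -22.92  86.85  13.75  63.14   4.74]
shift [ 1.26  0.72 -0.02] 1.5 turn [-0.06  0.04  0.12]
[ 263.42 -215.61]
[259.97 -53.79]
[259.79  72.12]
```

View pics/w5.png

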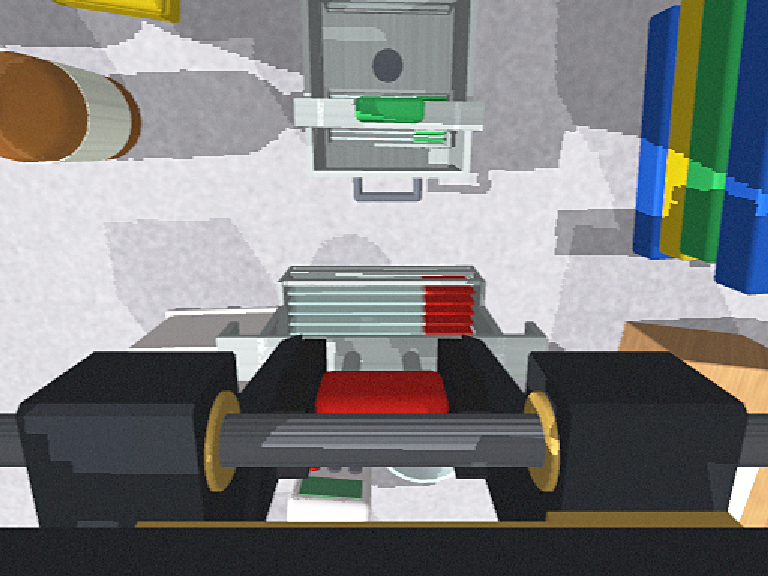

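Emit:
drive_tool([
  {"x": 4,"y": 0,"z": 0,"ax": 0,"ay": 0,"az": 0},
  {"x": 14,"y": 0,"z": 0,"ax": 0,"ay": 0,"az": 0},
  {"x": 30,"y": 0,"z": 0,"ax": 0,"ay": 0,"az": 0},
  {"x": 50,"y": 0,"z": 0,"ax": 0,"ay": 0,"az": 0},
  {"x": 72,"y": 0,"z": 0,"ax": 0,"ay": 0,"az": 0},
  {"x": 94,"y": 0,"z": 0,"ax": 0,"ay": 0,"az": 0},
  {"x": 114,"y": 0,"z": 0,"ax": 0,"ay": 0,"az": 0},
  {"x": 129,"y": 0,"z": 0,"ax": 0,"ay": 0,"az": 0},
  {"x": 138,"y": 0,"z": 0,"ax": 0,"ay": 0,"az": 0},
  {"x": 141,"y": 0,"z": 0,"ax": 0,"ay": 0,"az": 0},
  {"x": 141,"y": 0,"z": 0,"ax": 0,"ay": 0,"az": 0},
  {"x": 141,"y": 0,"z": 0,"ax": 0,"ay": 0,"az": 0},
])

```text
time_s: 7.88
ee_pos: [617.0, -60.5, 238.2]
ee_rot: [-180.0, 0.1, 91.1]
contact_force: [0.1, -0.7, -2.5]
width: 35.3
```

```bash
python3 - <<'E'
from h import *
delta((620,21,238),91)
ci=camera_info("wrist"); w=capture("wrist"); np.savez("w6.npz",w=w,T=ci['T'],mtx=ci['mtx'])
save("w6",w,(100,0,400,200),2.6)
E
```

```text
t 7.88 pos [617.01 -60.53 238.16] rot [-179.99    0.05   91.11] w 35.3 F [ 0.15 -0.73 -2.53] q [ 19.    30.   -24.8   91.85  13.91  61.23  -8.49]
shift [81.45  4.57  0.09] 81.6 turn [-0.01  0.05  0.11]
```

View pics/w6.png

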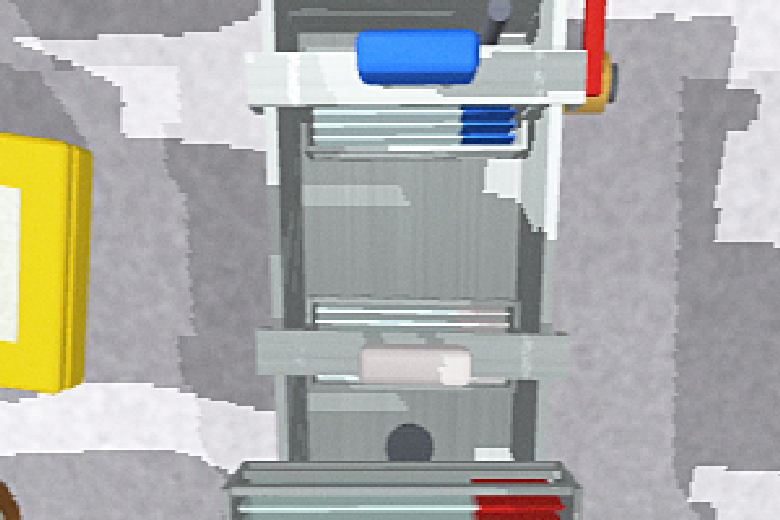

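```bash
python3 - <<'E'
from h import *
d=np.load("w6.npz");w=d['w'];ci=dict(T=d['T'],mtx=d['mtx'])
f=lambda p:(100+p[0]/2.6-.5,p[1]/2.6-.5)
for n,q in(("blue",((248,53),(588,51),(587,105),(248,105))),("white",((257,332),(568,332),(570,374),(257,374)))):
    P=[plane(ci,f(p),78) for p in q];print(n,np.mean(P,0),[np.linalg.norm(P[b]-P[a]).round(1) for a,b in((0,1),(3,2),(0,3),(1,2))],[np.degrees(np.arctan2(*(P[b]-P[a])[1::-1])).round(2) for a,b in((0,1),(3,2))])
for p in((268,150),(562,150),(276,430),(544,430)): print(plane(ci,f(p),75))
for n,q in(("bluegrip",((358,31),(477,31),(477,83),(358,83))),):pass
bl,l=blobs(w,(100,150,120),(130,255,255),(200,0,320,40));b=max(bl,key=lambda q:q[0]);print(b)
S=camera_info("scene");Tp=camera_info("top")
print(tri([(ci,b[1]),(S,(326.94,211.03)),(Tp,(220.57,120.14))]))
print(tri([(ci,f((415,365))),(S,(307.5,228.5)),(Tp,(255.5,120.24))]))
# rack inner edges: blue rack lower edge & white upper edge at z~43
print(plane(ci,f((416,155)),43),plane(ci,f((412,303)),43))
# red rack now: bottom edge in view far edge at z (238-19.8... )
E
```

```text
blue [619.77  65.41  78.  ] [np.float64(111.3), np.float64(112.7), np.float64(15.7), np.float64(16.3)] [np.float64(1.44), np.float64(1.13)]
white [620.31 -24.41  78.  ] [np.float64(110.4), np.float64(112.6), np.float64(14.9), np.float64(15.0)] [np.float64(1.14), np.float64(1.14)]
[569.48  42.79  75.  ]
[669.39  44.77  75.  ]
[570.4  -53.89  75.  ]
[669.4  -51.92  75.  ]
(np.int32(954), [259.98, 20.87], [237, 11, 47, 21])
(array([619.82,  66.29, 109.78]), [1.1, 0.5, 0.5])
(array([620.45, -24.73, 113.68]), [0.2, 0.6, 0.8])
[620.24  45.89  43.  ] [619.99  -8.46  43.  ]
```

```bash
python3 - <<'E'
from h import *
d=np.load("w6.npz");w=d['w'];ci=dict(T=d['T'],mtx=d['mtx'])
save("w6b",w,(130,165,385,290),3)
st=robot.get_state();print(st['ee_pos'])
E
```

```text
[617.06 -60.93 238.16]
```

View pics/w6b.png

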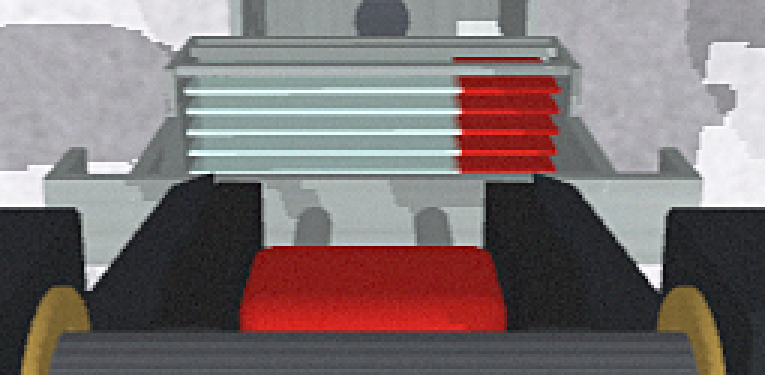

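```bash
python3 - <<'E'
from h import *
d=np.load("w6.npz");ci=dict(T=d['T'],mtx=d['mtx'])
f=lambda p:(130+p[0]/3-.5,165+p[1]/3-.5)
tcp=np.array([617.0,-60.6,238.2]); zg=tcp[2]+19.8; o=zg-94
for n,a,b,h in(("strip far top",(45,180),(700,180),65),("rack far top",(168,68),(580,68),30),("rack bottom far",(192,38),(558,38),0)):
    A,B=plane(ci,f(a),o+h),plane(ci,f(b),o+h);print(n,A,B,'mid-tcp',(A+B)/2-tcp,'len',np.linalg.norm(B-A),np.degrees(np.arctan2(*(B-A)[1::-1])))
E
```

```text
strip far top [561.49 -55.02 229.  ] [671.97 -52.82 229.  ] mid-tcp [-0.27  6.68 -9.2 ] len 110.49780051399746 1.1430970414524861
rack far top [575.5  -44.45 194.  ] [658.07 -42.81 194.  ] mid-tcp [ -0.22  16.97 -44.2 ] len 82.5904447953144 1.141208355548663
rack bottom far [574.91 -45.25 164.  ] [659.16 -43.57 164.  ] mid-tcp [  0.04  16.19 -74.2 ] len 84.26529967877609 1.1407219819399919
```

Emit:
drive_tool([
  {"x": 4,"y": 0.5,"z": 0,"ax": 0,"ay": 0,"az": 0},
  {"x": 14,"y": 1,"z": 0,"ax": 0,"ay": 0,"az": 0},
  {"x": 28,"y": 2,"z": 0,"ax": 0,"ay": 0,"az": 0},
  {"x": 44,"y": 3,"z": 0,"ax": 0,"ay": 0,"az": 0},
  {"x": 60,"y": 4,"z": 0,"ax": 0,"ay": 0,"az": 0},
  {"x": 72,"y": 4.5,"z": 0,"ax": 0,"ay": 0,"az": 0},
  {"x": 80,"y": 4.5,"z": 0,"ax": 0,"ay": 0,"az": 0},
  {"x": 83,"y": 4.5,"z": 0,"ax": 0,"ay": 0,"az": 0},
  {"x": 83,"y": 4.5,"z": 0,"ax": 0,"ay": 0,"az": 0},
  {"x": 83,"y": 4.5,"z": 0,"ax": 0,"ay": 0,"az": 0},
  {"x": 83,"y": 4.5,"z": 0,"ax": 0,"ay": 0,"az": 0},
])

```text
time_s: 8.85
ee_pos: [619.9, 22.5, 238.1]
ee_rot: [-180.0, 0.0, 91.1]
contact_force: [0.8, -0.5, -2.8]
width: 35.3
```

```bash
python3 - <<'E'
from h import *
delta((619.9,22,238),91.1)
save("s7",capture("scene"),(230,150,380,300),4);save("t7",capture("top"),(195,90,320,160),6)
E
```

```text
t 8.85 pos [619.93  22.49 238.12] rot [-179.99    0.05   91.09] w 35.3 F [ 0.78 -0.46 -2.76] q [ 11.9   30.19 -25.65  91.75  14.41  61.37 -16.57]
shift [-0.49 -0.04  0.12] 0.5 turn [-0.01  0.05 -0.01]
```

View pics/s7.png

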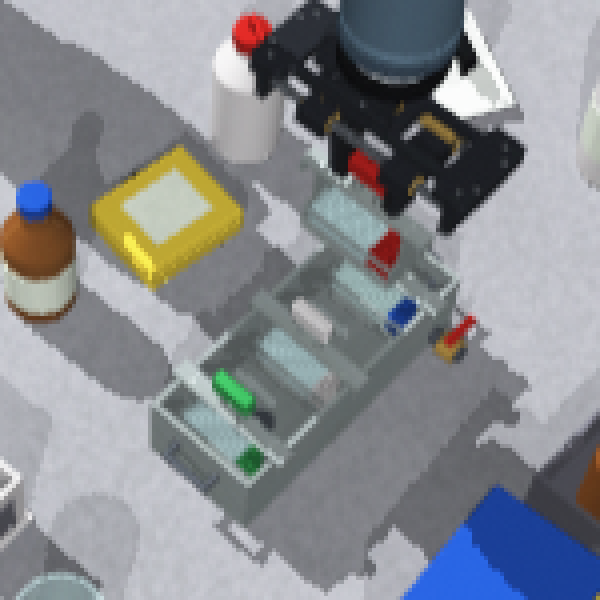

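Emit:
drive_tool([
  {"x": -0.5,"y": 0,"z": 3,"ax": 0,"ay": 0,"az": 0},
  {"x": -0.5,"y": 0,"z": 10,"ax": 0,"ay": 0,"az": 0},
  {"x": -0.5,"y": 0,"z": 18,"ax": 0,"ay": 0,"az": 0},
  {"x": -0.5,"y": 0,"z": 28,"ax": 0,"ay": 0,"az": 0},
  {"x": -0.5,"y": 0,"z": 38,"ax": 0,"ay": 0,"az": 0},
  {"x": -0.5,"y": 0,"z": 46,"ax": 0,"ay": 0,"az": 0},
  {"x": -0.5,"y": 0,"z": 50,"ax": 0,"ay": 0,"az": 0},
  {"x": -0.5,"y": 0,"z": 50,"ax": 0,"ay": 0,"az": 0},
])

```text
time_s: 9.62
ee_pos: [619.0, 23.2, 186.6]
ee_rot: [-179.9, 0.0, 91.2]
contact_force: [-0.4, 0.5, -2.5]
width: 35.5
```

```bash
python3 - <<'E'
from h import *
delta((619.9,22,105),91.1)
w=capture("wrist");save("w8",w,None,1.5)
save("s8",capture("scene"),(250,170,370,280),6)
E
```

```text
t 9.62 pos [619.05  23.21 186.63] rot [-179.86    0.     91.19] w 35.5 F [-0.38  0.49 -2.53] q [ 11.22  33.38 -24.78  94.33  16.13  56.   -17.89]
shift [-1.22  1.03 81.63] 81.6 turn [-0.14  0.    0.09]
```

View pics/w8.png

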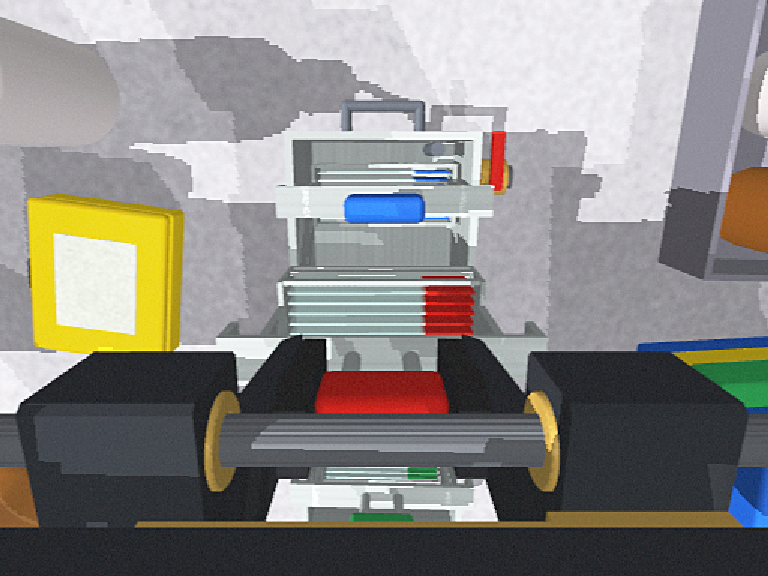

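View pics/s8.png

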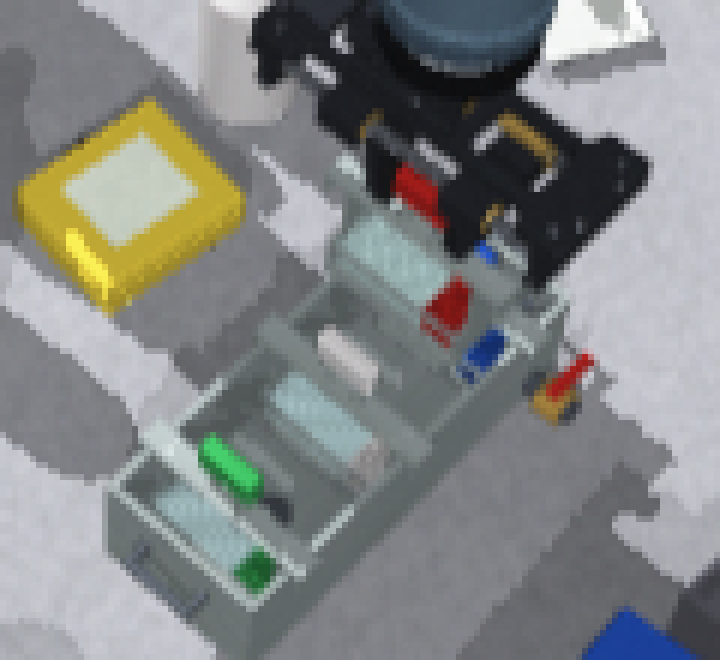

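Emit:
drive_tool([
  {"x": -0.5,"y": 0.5,"z": 2,"ax": 0,"ay": 0,"az": 0},
  {"x": -1,"y": 0.8,"z": 8,"ax": 0,"ay": 0,"az": 0},
  {"x": -1,"y": 0.8,"z": 16,"ax": 0,"ay": 0,"az": 0},
  {"x": -1,"y": 0.8,"z": 25,"ax": 0,"ay": 0,"az": 0},
  {"x": -1,"y": 0.8,"z": 35,"ax": 0,"ay": 0,"az": 0},
  {"x": -1,"y": 0.8,"z": 45,"ax": 0,"ay": 0,"az": 0},
  {"x": -1,"y": 0.8,"z": 55,"ax": 0,"ay": 0,"az": 0},
  {"x": -1,"y": 0.8,"z": 65,"ax": 0,"ay": 0,"az": 0},
  {"x": -1,"y": 0.8,"z": 74,"ax": 0,"ay": 0,"az": 0},
  {"x": -1,"y": 0.8,"z": 80,"ax": 0,"ay": 0,"az": 0},
  {"x": -1,"y": 0.8,"z": 83,"ax": 0,"ay": 0,"az": 0},
  {"x": -1,"y": 0.8,"z": 83,"ax": 0,"ay": 0,"az": 0},
])

```text
time_s: 10.72
ee_pos: [620.3, 22.3, 104.4]
ee_rot: [-179.9, -0.0, 91.2]
contact_force: [-0.5, 0.5, -2.3]
width: 35.8
```

```bash
python3 - <<'E'
from h import *
ci=camera_info("wrist");w=capture("wrist");save("w9",w,None,1.5);np.savez("w9.npz",w=w,T=ci['T'],mtx=ci['mtx'])
delta((619.9,22,87.5),91.1)
save("s9",capture("scene"),(250,170,370,280),6)
E
```

```text
t 10.77 pos [620.69  22.4  105.06] rot [-179.99   -0.     91.19] w 35.5 F [ 0.74 -0.13 -2.33] q [  9.76  39.34 -22.67  96.91  19.3   47.66 -20.22]
shift [-0.38 -0.79 17.56] 17.6 turn [-0.01 -0.    0.09]
```

View pics/w9.png

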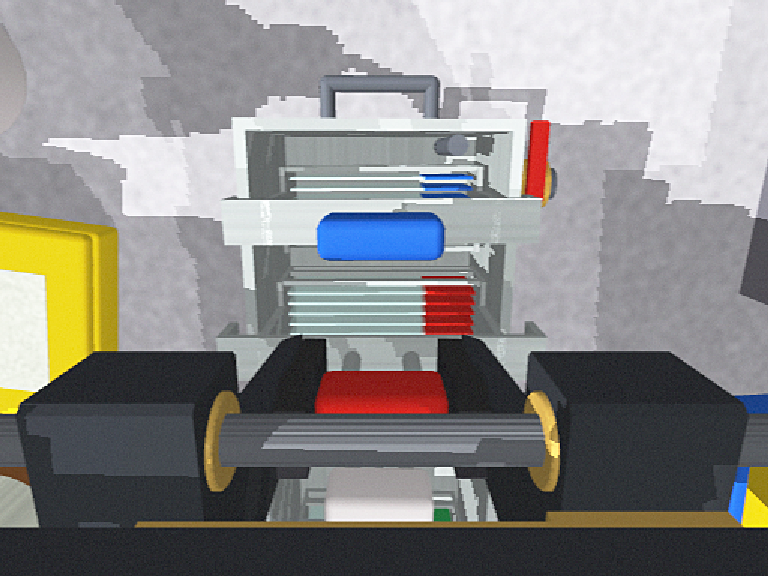

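View pics/s9.png

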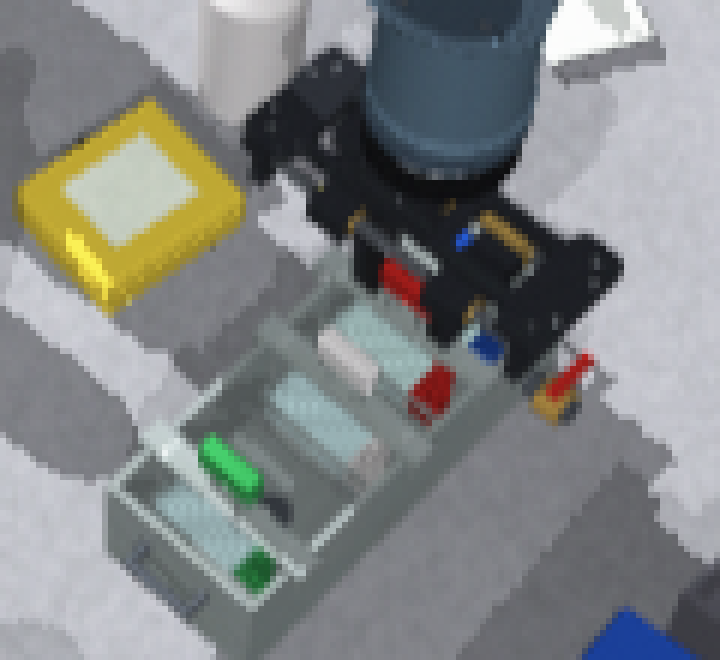

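Emit:
drive_tool([
  {"x": 0,"y": -0.4,"z": 1,"ax": 0,"ay": 0,"az": 0},
  {"x": 0,"y": -0.4,"z": 3,"ax": 0,"ay": 0,"az": 0},
  {"x": 0,"y": -0.4,"z": 5,"ax": 0,"ay": 0,"az": 0},
  {"x": 0,"y": -0.4,"z": 7,"ax": 0,"ay": 0,"az": 0},
  {"x": 0,"y": -0.4,"z": 9,"ax": 0,"ay": 0,"az": 0},
  {"x": 0,"y": -0.4,"z": 11,"ax": 0,"ay": 0,"az": 0},
  {"x": 0,"y": -0.4,"z": 12,"ax": 0,"ay": 0,"az": 0},
  {"x": 0,"y": -0.4,"z": 12,"ax": 0,"ay": 0,"az": 0},
])

```text
time_s: 11.48
ee_pos: [620.1, 22.3, 92.8]
ee_rot: [-180.0, 0.0, 91.2]
contact_force: [0.5, -0.1, -2.5]
width: 35.6
```

Emit:
drive_tool([
  {"x": 0,"y": 0,"z": 1,"ax": 0,"ay": 0,"az": 0},
  {"x": 0,"y": 0,"z": 2,"ax": 0,"ay": 0,"az": 0},
  {"x": 0,"y": 0,"z": 3,"ax": 0,"ay": 0,"az": 0},
  {"x": 0,"y": 0,"z": 4,"ax": 0,"ay": 0,"az": 0},
  {"x": 0,"y": 0,"z": 5,"ax": 0,"ay": 0,"az": 0},
  {"x": 0,"y": 0,"z": 5,"ax": 0,"ay": 0,"az": 0},
  {"x": 0,"y": 0,"z": 5,"ax": 0,"ay": 0,"az": 0},
])

```text
time_s: 12.07
ee_pos: [620.3, 22.3, 88.1]
ee_rot: [-180.0, 0.0, 91.2]
contact_force: [-0.6, 0.5, -2.4]
width: 35.4
```

Emit:
drive_tool([
  {"x": 0,"y": 0,"z": 0.7,"ax": 0,"ay": 0,"az": 0},
  {"x": 0,"y": 0,"z": 1.4,"ax": 0,"ay": 0,"az": 0},
  {"x": 0,"y": 0,"z": 1.5,"ax": 0,"ay": 0,"az": 0},
  {"x": 0,"y": 0,"z": 1.5,"ax": 0,"ay": 0,"az": 0},
])

```text
time_s: 12.4
ee_pos: [620.4, 22.3, 87.2]
ee_rot: [180.0, 0.0, 91.2]
contact_force: [-1.8, -1.7, 4.7]
width: 35.5
```

Emit:
drive_tool([
  {"x": 0,"y": 0,"z": 0,"ax": 0,"ay": 0,"az": 0},
  {"x": 0,"y": 0,"z": 0,"ax": 0,"ay": 0,"az": 0},
  {"x": 0,"y": 0,"z": 0,"ax": 0,"ay": 0,"az": 0},
  {"x": 0,"y": 0,"z": 0,"ax": 0,"ay": 0,"az": 0},
  {"x": 0,"y": 0,"z": 0,"ax": 0,"ay": 0,"az": 0},
  {"x": 0,"y": 0,"z": 0,"ax": 0,"ay": 0,"az": 0},
], hand=70)

```text
time_s: 12.9
ee_pos: [620.3, 22.3, 86.6]
ee_rot: [180.0, -0.0, 91.2]
contact_force: [0.6, -0.6, 0.1]
width: 69.5
```

Emit:
drive_tool([
  {"x": 0,"y": 0,"z": -2,"ax": 0,"ay": 0,"az": 0},
  {"x": 0,"y": 0,"z": -8,"ax": 0,"ay": 0,"az": 0},
  {"x": 0,"y": 0,"z": -18,"ax": 0,"ay": 0,"az": 0},
  {"x": 0,"y": 0,"z": -32,"ax": 0,"ay": 0,"az": 0},
  {"x": 0,"y": 0,"z": -50,"ax": 0,"ay": 0,"az": 0},
  {"x": 0,"y": 0,"z": -72,"ax": 0,"ay": 0,"az": 0},
  {"x": 0,"y": 0,"z": -95,"ax": 0,"ay": 0,"az": 0},
  {"x": 0,"y": 0,"z": -118,"ax": 0,"ay": 0,"az": 0},
  {"x": 0,"y": 0,"z": -138,"ax": 0,"ay": 0,"az": 0},
  {"x": 0,"y": 0,"z": -152,"ax": 0,"ay": 0,"az": 0},
  {"x": 0,"y": 0,"z": -160,"ax": 0,"ay": 0,"az": 0},
  {"x": 0,"y": 0,"z": -162,"ax": 0,"ay": 0,"az": 0},
])

```text
time_s: 13.9
ee_pos: [621.3, 22.5, 251.5]
ee_rot: [179.8, -0.0, 91.2]
contact_force: [-0.3, 0.6, -0.4]
width: 69.9
```

```bash
python3 - <<'E'
from h import *
delta((509,304,250),152)
save("w10",capture("wrist"),None,1.5)
save("s10",capture("scene"),(250,170,370,280),6)
E
```

```text
t 13.9 pos [621.29  22.49 251.49] rot [179.78  -0.    91.18] w 69.9 F [-0.28  0.56 -0.43] q [ 12.14  29.46 -25.96  90.96  14.07  62.6  -16.18]
shift [ 283.76 -106.47    1.09] 303.1 turn [  0.2    0.12 -60.82]
```

View pics/w10.png

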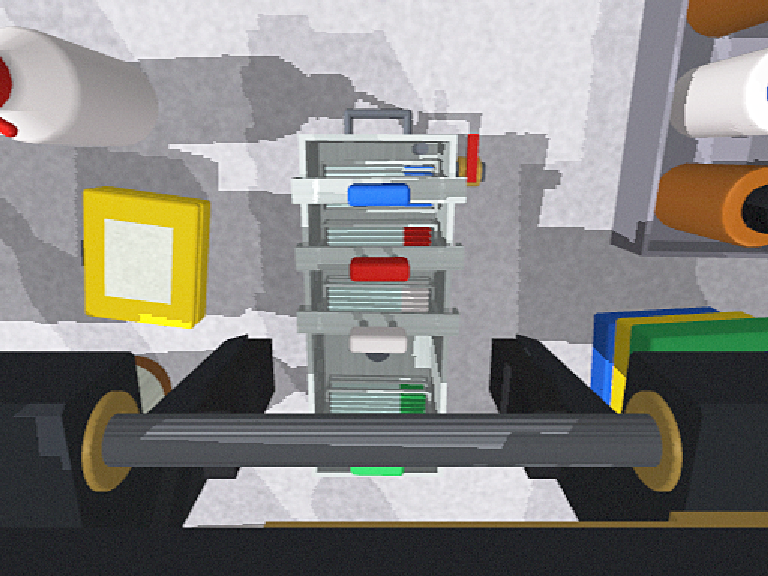

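View pics/s10.png

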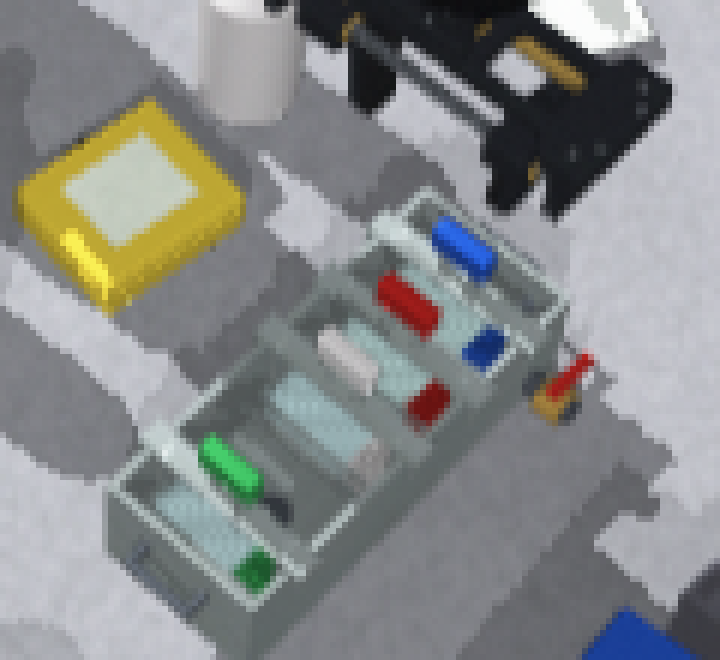

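Emit:
drive_tool([
  {"x": 8,"y": -3,"z": 0,"ax": 0,"ay": 0,"az": -2},
  {"x": 28,"y": -10,"z": 0,"ax": 0,"ay": 0,"az": -6},
  {"x": 55,"y": -20,"z": 0,"ax": 0,"ay": 0,"az": -12},
  {"x": 85,"y": -32,"z": 0,"ax": 0,"ay": 0,"az": -18},
  {"x": 117,"y": -44,"z": 0,"ax": 0,"ay": 0,"az": -25},
  {"x": 149,"y": -56,"z": 0,"ax": 0,"ay": 0,"az": -32},
  {"x": 181,"y": -68,"z": 0,"ax": 0,"ay": 0,"az": -39},
  {"x": 213,"y": -80,"z": 0,"ax": 0,"ay": 0,"az": -46},
  {"x": 243,"y": -91,"z": 0,"ax": 0,"ay": 0,"az": -53},
  {"x": 268,"y": -100,"z": 0,"ax": 0,"ay": 0,"az": -58},
  {"x": 280,"y": -105,"z": 1,"ax": 0,"ay": 0,"az": -60},
  {"x": 284,"y": -106,"z": 1,"ax": 0,"ay": 0,"az": -61},
], hand=60)

```text
time_s: 15.0
ee_pos: [506.1, 306.6, 246.9]
ee_rot: [-180.0, -0.1, 152.5]
contact_force: [-0.1, 0.0, 0.3]
width: 60.2
```

Emit:
drive_tool([
  {"x": 0,"y": 0,"z": 0,"ax": 0,"ay": 0,"az": 0},
  {"x": 0,"y": 0,"z": 0,"ax": 0,"ay": 0,"az": 0},
  {"x": 0,"y": 0,"z": 0,"ax": 0,"ay": 0,"az": 0},
])

```text
time_s: 15.25
ee_pos: [509.6, 301.9, 247.3]
ee_rot: [-179.9, 0.0, 152.0]
contact_force: [-0.5, -0.0, 0.3]
width: 59.8
```

```bash
python3 - <<'E'
from h import *
ci=camera_info("wrist");w=capture("wrist");np.savez("w11.npz",w=w,T=ci['T'],mtx=ci['mtx'])
delta((509,304,120),152)
save("w11",w,None,1.5)
print(proj(ci,(509,304,37)))
E
```

```text
t 15.3 pos [509.57 302.06 247.46] rot [-179.94    0.04  151.97] w 59.7 F [-0.25  0.04 -0.31] q [ -4.45  30.76 -42.7   94.84  22.87  63.5    8.42]
shift [  1.51   1.57 127.45] 127.5 turn [-0.06  0.04 -0.03]
[255.02 161.85]
```

View pics/w11.png

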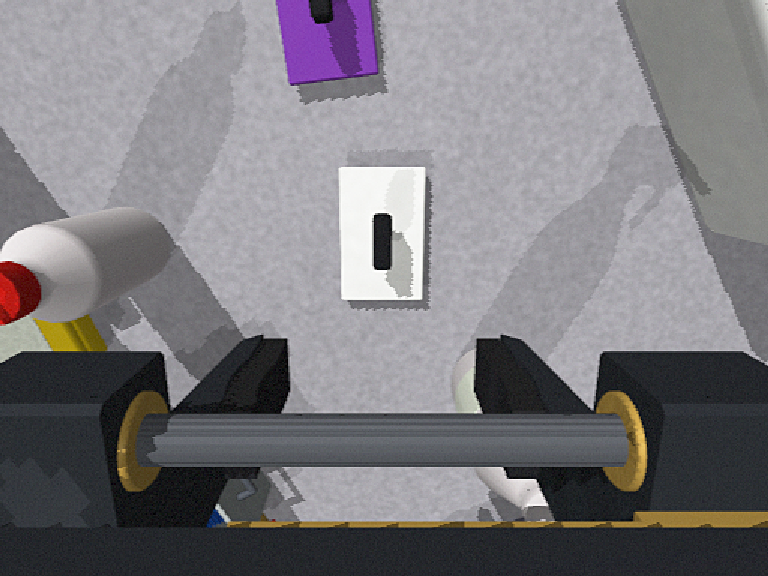

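```bash
python3 - <<'E'
from h import *
d=np.load("w11.npz");w=d['w'];ci=dict(T=d['T'],mtx=d['mtx'])
sub=w[95:215,210:300]
m=cv2.inRange(sub,(205,205,200),(255,255,255))|cv2.inRange(sub,(0,0,0),(45,45,45))
cs,_=cv2.findContours(m,0,1);c=max(cs,key=cv2.contourArea)
r=cv2.minAreaRect(cv2.convexHull(c));bx=cv2.boxPoints(r)+np.array([210,95]);print(r)
P=[plane(ci,p,13) for p in bx];print(np.array(P),np.mean(P,0),[np.linalg.norm(P[i]-P[i-1]).round(1) for i in range(4)])
for i in range(4):
  v=P[i]-P[i-1];print(np.degrees(np.arctan2(v[1],v[0])).round(2))
k=cv2.inRange(w,(0,0,0),(60,60,60));k2=np.zeros_like(k);k2[130:190,240:270]=k[130:190,240:270]
ys,xs=np.nonzero(k2);print(xs.min(),xs.max(),ys.min(),ys.max(),xs.mean(),ys.mean())
S=camera_info("scene");Tp=camera_info("top")
print(tri([(ci,(xs.mean(),ys.mean())),(S,(345.15,162.1)),(Tp,(136.53,165.27))]))
print('spray',plane(S,(578/1.5,287/1.5),0),plane(Tp,(205/1.5,178/1.5),0))
E
```

```text
((44.0, 60.0), (88.0, 56.0), 90.0)
[[445.93 300.34  13.  ]
 [475.73 356.32  13.  ]
 [568.7  309.46  13.  ]
 [536.74 249.38  13.  ]] [506.77 303.87  13.  ] [np.float64(104.1), np.float64(63.4), np.float64(104.1), np.float64(68.1)]
150.7
61.98
-26.75
-118.01
249 260 142 179 254.2434367541766 160.52744630071598
(array([508.45, 304.13,  36.14]), [1.0, 0.4, 0.6])
spray [673.71 328.86   0.  ] [651.5  319.24   0.  ]
```

Emit:
drive_tool([
  {"x": 0,"y": 0,"z": 5,"ax": 0,"ay": 0,"az": 0},
  {"x": 1,"y": 0.5,"z": 18,"ax": 0,"ay": 0,"az": 0},
  {"x": 1.5,"y": 1,"z": 38,"ax": 0,"ay": 0,"az": 0},
  {"x": 1.8,"y": 1.2,"z": 62,"ax": 0,"ay": 0,"az": 0},
  {"x": 1.8,"y": 1.2,"z": 88,"ax": 0,"ay": 0,"az": 0},
  {"x": 1.8,"y": 1.2,"z": 114,"ax": 0,"ay": 0,"az": 0},
  {"x": 1.8,"y": 1.2,"z": 138,"ax": 0,"ay": 0,"az": 0},
  {"x": 1.8,"y": 1.2,"z": 157,"ax": 0,"ay": 0,"az": 0},
  {"x": 1.8,"y": 1.2,"z": 168,"ax": 0,"ay": 0,"az": 0},
  {"x": 1.8,"y": 1.2,"z": 172,"ax": 0,"ay": 0,"az": 0},
  {"x": 1.8,"y": 1.2,"z": 172,"ax": 0,"ay": 0,"az": 0},
  {"x": 1.8,"y": 1.2,"z": 172,"ax": 0,"ay": 0,"az": 0},
])

```text
time_s: 16.3
ee_pos: [507.8, 306.3, 76.3]
ee_rot: [179.9, 0.0, 152.2]
contact_force: [0.9, -0.2, -0.1]
width: 60.4
```

```bash
python3 - <<'E'
from h import *
delta((508.5,304,19),152)
save("w12",capture("wrist"),None,1.5);save("s12",capture("scene"),(270,110,420,220),5)
E
```

```text
t 16.3 pos [507.81 306.3   76.3 ] rot [179.95   0.02 152.17] w 60.4 F [ 0.86 -0.21 -0.13] q [ -9.94  42.84 -35.65 101.35  33.02  46.63   0.46]
shift [-1.67 -1.76 57.3 ] 57.4 turn [0.05 0.02 0.17]
```

View pics/w12.png

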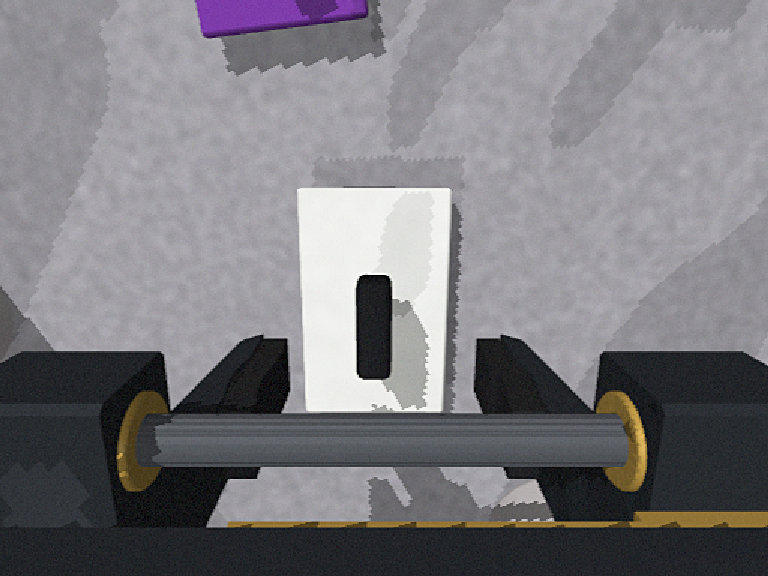

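View pics/s12.png

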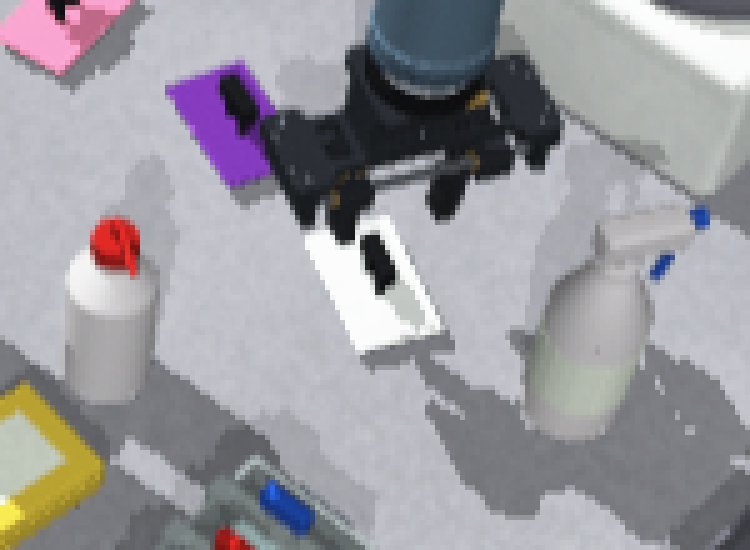

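Emit:
drive_tool([
  {"x": -1,"y": -1,"z": 6,"ax": 0,"ay": 0,"az": 0},
  {"x": -1.5,"y": -1.8,"z": 18,"ax": 0,"ay": 0,"az": 0},
  {"x": -1.5,"y": -1.8,"z": 32,"ax": 0,"ay": 0,"az": 0},
  {"x": -1.5,"y": -1.8,"z": 45,"ax": 0,"ay": 0,"az": 0},
  {"x": -1.5,"y": -1.8,"z": 53,"ax": 0,"ay": 0,"az": 0},
  {"x": -1.5,"y": -1.8,"z": 56,"ax": 0,"ay": 0,"az": 0},
  {"x": -1.5,"y": -1.8,"z": 56,"ax": 0,"ay": 0,"az": 0},
  {"x": -1.5,"y": -1.8,"z": 56,"ax": 0,"ay": 0,"az": 0},
])

```text
time_s: 17.07
ee_pos: [507.8, 303.9, 19.6]
ee_rot: [-180.0, -0.0, 152.2]
contact_force: [-0.5, 0.1, -0.5]
width: 59.9
```

Emit:
drive_tool([
  {"x": 0,"y": 0,"z": 0,"ax": 0,"ay": 0,"az": 0},
  {"x": 0,"y": 0,"z": 0,"ax": 0,"ay": 0,"az": 0},
  {"x": 0,"y": 0,"z": 0,"ax": 0,"ay": 0,"az": 0},
  {"x": 0,"y": 0,"z": 0,"ax": 0,"ay": 0,"az": 0},
  {"x": 0,"y": 0,"z": 0,"ax": 0,"ay": 0,"az": 0},
  {"x": 0,"y": 0,"z": 0,"ax": 0,"ay": 0,"az": 0},
  {"x": 0,"y": 0,"z": 0,"ax": 0,"ay": 0,"az": 0},
], hand=0, grip_force=25)

```text
time_s: 17.65
ee_pos: [508.0, 303.6, 19.8]
ee_rot: [180.0, 0.0, 152.2]
contact_force: [-0.0, -0.1, 0.7]
width: 15.8
```

```bash
python3 - <<'E'
from h import *
delta((508.5,304,19),152)
save("w13",capture("wrist"),None,1.5)
E
```

```text
t 17.65 pos [507.95 303.64  19.77] rot [180.     0.   152.18] w 15.8 F [-0.02 -0.11  0.71] q [-11.89  47.42 -32.46 102.04  36.6   41.52  -2.07]
shift [-0.31  0.58  0.77] 1.0 turn [0.   0.   0.18]
```

View pics/w13.png

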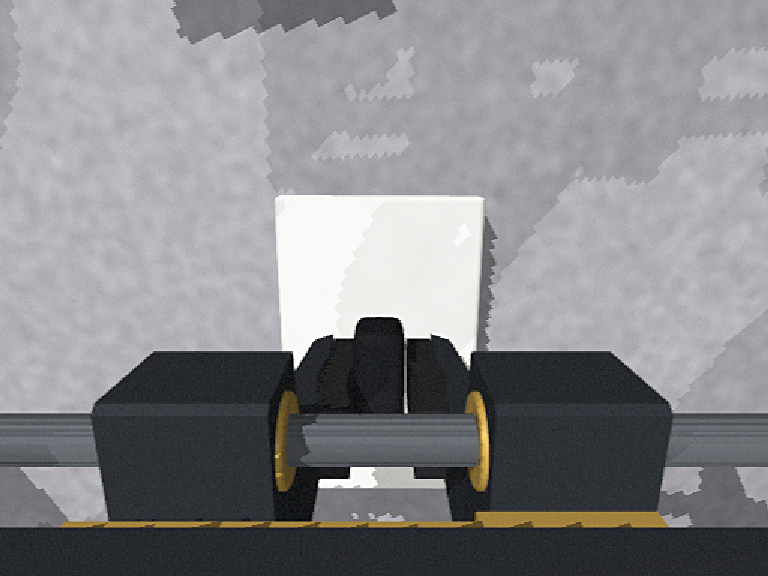

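Emit:
drive_tool([
  {"x": 0,"y": 0,"z": 0,"ax": 0,"ay": 0,"az": 0},
  {"x": 0,"y": 0,"z": 0,"ax": 0,"ay": 0,"az": 0},
  {"x": 0,"y": 0,"z": 0,"ax": 0,"ay": 0,"az": 0},
  {"x": 0,"y": 0,"z": 0,"ax": 0,"ay": 0,"az": 0},
])

```text
time_s: 18.03
ee_pos: [507.9, 303.6, 19.7]
ee_rot: [-180.0, 0.0, 152.2]
contact_force: [-1.4, -0.6, 0.4]
width: 13.9
```

Emit:
drive_tool([
  {"x": 0,"y": 0,"z": -3,"ax": 0,"ay": 0,"az": 0},
  {"x": 0,"y": 0,"z": -12,"ax": 0,"ay": 0,"az": 0},
  {"x": 0,"y": 0,"z": -28,"ax": 0,"ay": 0,"az": 0},
  {"x": 0,"y": 0,"z": -50,"ax": 0,"ay": 0,"az": 0},
  {"x": 0,"y": 0,"z": -76,"ax": 0,"ay": 0,"az": 0},
  {"x": 0,"y": 0,"z": -104,"ax": 0,"ay": 0,"az": 0},
  {"x": 0,"y": 0,"z": -132,"ax": 0,"ay": 0,"az": 0},
  {"x": 0,"y": 0,"z": -160,"ax": 0,"ay": 0,"az": 0},
  {"x": 0,"y": 0,"z": -186,"ax": 0,"ay": 0,"az": 0},
  {"x": 0,"y": 0,"z": -208,"ax": 0,"ay": 0,"az": 0},
  {"x": 0,"y": 0,"z": -224,"ax": 0,"ay": 0,"az": 0},
  {"x": 0,"y": 0,"z": -230,"ax": 0,"ay": 0,"az": 0},
])

```text
time_s: 19.03
ee_pos: [508.6, 304.7, 253.0]
ee_rot: [179.8, 0.1, 152.2]
contact_force: [-0.5, 1.7, -0.9]
width: 13.3
```

```bash
python3 - <<'E'
from h import *
delta((500,0,250),165)
save("w14",capture("wrist"),None,1.5)
E
```

```text
t 19.03 pos [508.61 304.67 253.01] rot [179.79   0.12 152.2 ] w 13.3 F [-0.5   1.69 -0.86] q [ -4.33  30.41 -43.16  94.66  22.76  63.79   8.5 ]
shift [-134.47 -273.53    2.28] 304.8 turn [  0.2    0.15 -12.8 ]
```

View pics/w14.png

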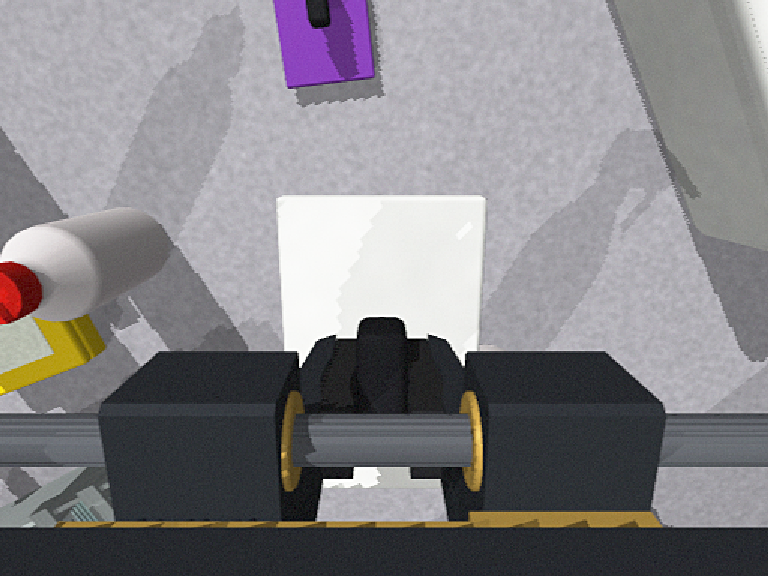

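Emit:
drive_tool([
  {"x": -3,"y": -7,"z": 0,"ax": 0,"ay": 0,"az": 0},
  {"x": -12,"y": -24,"z": 0,"ax": 0,"ay": 0,"az": -1},
  {"x": -24,"y": -49,"z": 0,"ax": 0,"ay": 0,"az": -2},
  {"x": -38,"y": -77,"z": 0,"ax": 0,"ay": 0,"az": -3},
  {"x": -52,"y": -106,"z": 0,"ax": 0,"ay": 0,"az": -4},
  {"x": -66,"y": -135,"z": 0,"ax": 0,"ay": 0,"az": -6},
  {"x": -81,"y": -165,"z": 0,"ax": 0,"ay": 0,"az": -8},
  {"x": -95,"y": -194,"z": 0,"ax": 0,"ay": 0,"az": -10},
  {"x": -109,"y": -222,"z": 0,"ax": 0,"ay": 0,"az": -11},
  {"x": -122,"y": -248,"z": 0,"ax": 0,"ay": 0,"az": -12},
  {"x": -131,"y": -266,"z": 0,"ax": 0,"ay": 0,"az": -13},
  {"x": -134,"y": -273,"z": 0,"ax": 0,"ay": 0,"az": -13},
])

```text
time_s: 20.08
ee_pos: [497.6, -4.9, 248.0]
ee_rot: [-179.9, -0.2, 164.9]
contact_force: [0.7, -0.8, -1.4]
width: 13.3
```

```bash
python3 - <<'E'
from h import *
delta((499.4,-293.9,250),182.9)
E
```

```text
t 20.08 pos [497.64  -4.92 248.  ] rot [-179.86   -0.16  164.91] w 13.3 F [ 0.7  -0.83 -1.42] q [ 32.57  21.35 -45.71 108.11  17.94  58.13  54.05]
shift [ -76.91 -278.57   -1.52] 289.0 turn [ -0.12  -0.18 -17.99]
```

Emit:
drive_tool([
  {"x": -2,"y": -7,"z": 0,"ax": 0,"ay": 0,"az": 0},
  {"x": -7,"y": -24,"z": 0,"ax": 0,"ay": 0,"az": -1},
  {"x": -14,"y": -49,"z": 0,"ax": 0,"ay": 0,"az": -2},
  {"x": -21,"y": -77,"z": 0,"ax": 0,"ay": 0,"az": -4},
  {"x": -29,"y": -106,"z": 0,"ax": 0,"ay": 0,"az": -6},
  {"x": -37,"y": -136,"z": 0,"ax": 0,"ay": 0,"az": -8},
  {"x": -45,"y": -166,"z": 0,"ax": 0,"ay": 0,"az": -10},
  {"x": -54,"y": -196,"z": 0,"ax": 0,"ay": 0,"az": -12},
  {"x": -62,"y": -226,"z": 0,"ax": 0,"ay": 0,"az": -14},
  {"x": -70,"y": -252,"z": 0,"ax": 0,"ay": 0,"az": -16},
  {"x": -75,"y": -271,"z": 0,"ax": 0,"ay": 0,"az": -18},
  {"x": -77,"y": -278.5,"z": 0,"ax": 0,"ay": 0,"az": -18},
])

```text
time_s: 21.08
ee_pos: [501.9, -291.5, 248.7]
ee_rot: [180.0, -0.0, -176.9]
contact_force: [-0.4, -0.0, -1.5]
width: 13.5
```

Emit:
drive_tool([
  {"x": 0,"y": 0,"z": 0,"ax": 0,"ay": 0,"az": 0},
  {"x": 0,"y": 0,"z": 0,"ax": 0,"ay": 0,"az": 0},
  {"x": 0,"y": 0,"z": 0,"ax": 0,"ay": 0,"az": 0},
])

```text
time_s: 21.33
ee_pos: [502.8, -286.6, 249.7]
ee_rot: [179.9, 0.0, -176.7]
contact_force: [0.0, 0.4, -1.4]
width: 13.6
```

```bash
python3 - <<'E'
from h import *
ci=camera_info("wrist");w=capture("wrist");np.savez("w15.npz",w=w,T=ci['T'],mtx=ci['mtx'])
delta((499.4,-293.9,250),182.9)
save("w15",w,None,1.5);save("s15",capture("scene"),None,1.5)
E
```

```text
t 21.38 pos [ 502.8  -286.8   249.83] rot [ 179.96    0.01 -176.67] w 13.6 F [ 0.16  0.21 -1.14] q [ 56.99  29.38 -43.42  96.72  22.21  62.88 100.27]
shift [ 3.8  -6.89 -0.18] 7.9 turn [0.04 0.01 0.43]
```

View pics/w15.png

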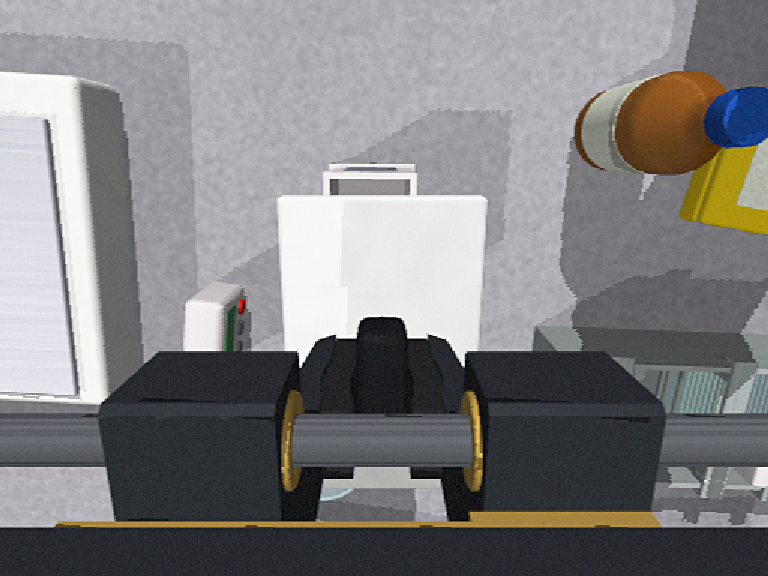

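View pics/s15.png

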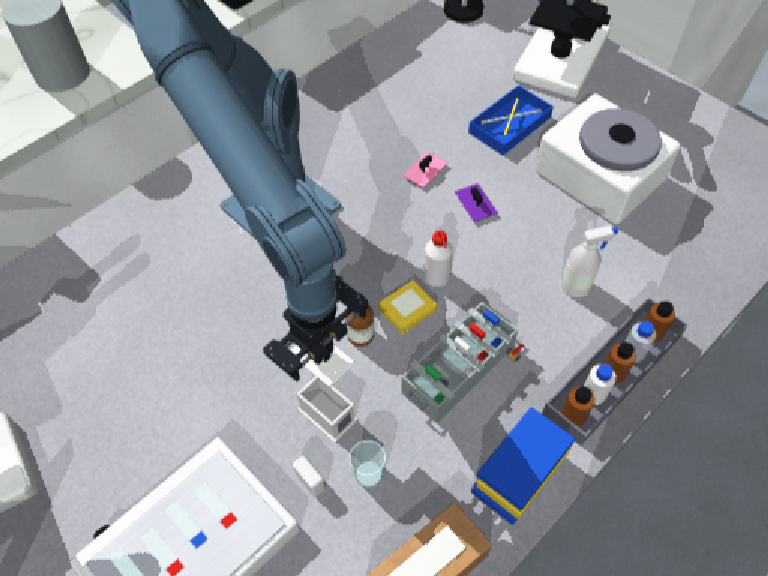

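```bash
python3 - <<'E'
from h import *
d=np.load("w15.npz");w=d['w'];ci=dict(T=d['T'],mtx=d['mtx'])
tcp=np.array([502.8,-286.7,249.8]);yaw=183.33
f=lambda p:(p[0]/1.5-.25,p[1]/1.5-.25)
A,B=[plane(ci,f(p),tcp[2]-6.7) for p in((277.5,196.5),(487,196.5))]
ax=np.array([np.cos(np.radians(yaw)),np.sin(np.radians(yaw)),0])
v=B-A
print(np.linalg.norm(v),np.degrees(np.arctan2(v[1],v[0])), (A+B)/2-53*ax-tcp)
# dish far corners outer rim z75
C,D=[plane(ci,f(p),75) for p in((323,171),(417,171))];print(C,D,np.linalg.norm(C-D))
save("w15c",w,(180,95,330,150),5)
E
```

```text
64.40787498385566 93.33978318257975 [-0.06  1.13 -6.7 ]
[ 450.62 -325.91   75.  ] [ 447.13 -266.05   75.  ] 59.97040562660278
```

View pics/w15c.png

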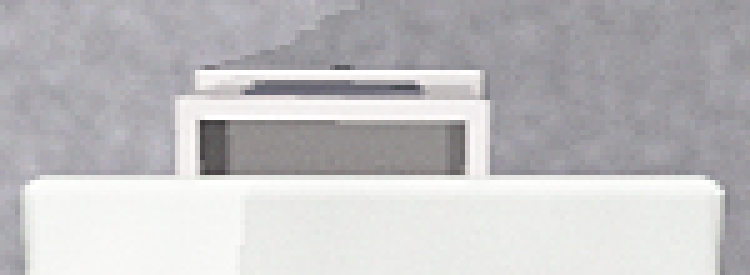

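Emit:
drive_tool([
  {"x": 1,"y": -2,"z": 3,"ax": 0,"ay": 0,"az": 0},
  {"x": 2.5,"y": -5,"z": 12,"ax": 0,"ay": 0,"az": 0.3},
  {"x": 4,"y": -7.4,"z": 25,"ax": 0,"ay": 0,"az": 0.3},
  {"x": 4,"y": -7.4,"z": 40,"ax": 0,"ay": 0,"az": 0.3},
  {"x": 4,"y": -7.4,"z": 57,"ax": 0,"ay": 0,"az": 0.3},
  {"x": 4,"y": -7.4,"z": 74,"ax": 0,"ay": 0,"az": 0.3},
  {"x": 4,"y": -7.4,"z": 91,"ax": 0,"ay": 0,"az": 0.3},
  {"x": 4,"y": -7.4,"z": 106,"ax": 0,"ay": 0,"az": 0.3},
  {"x": 4,"y": -7.4,"z": 117,"ax": 0,"ay": 0,"az": 0.3},
  {"x": 4,"y": -7.4,"z": 123,"ax": 0,"ay": 0,"az": 0.3},
  {"x": 4,"y": -7.4,"z": 125,"ax": 0,"ay": 0,"az": 0.3},
  {"x": 4,"y": -7.4,"z": 125,"ax": 0,"ay": 0,"az": 0.3},
])

```text
time_s: 22.43
ee_pos: [498.5, -296.8, 124.3]
ee_rot: [180.0, -0.0, -177.1]
contact_force: [-0.3, -0.7, -0.8]
width: 13.6
```

Emit:
drive_tool([
  {"x": 0,"y": 0,"z": 0,"ax": 0,"ay": 0,"az": 0},
  {"x": 0,"y": 0,"z": 0,"ax": 0,"ay": 0,"az": 0},
])

```text
time_s: 22.6
ee_pos: [499.2, -297.1, 125.5]
ee_rot: [-180.0, 0.1, -177.1]
contact_force: [-0.6, -0.5, -0.6]
width: 13.6
```

```bash
python3 - <<'E'
from h import *
ci=camera_info("wrist");w=capture("wrist");np.savez("w16.npz",w=w,T=ci['T'],mtx=ci['mtx'])
delta((499.2,-294.3,97),183.1)
save("w16",w,None,1.5);save("s16",capture("scene"),(180,200,300,310),6)
E
```

```text
t 22.65 pos [ 499.18 -297.14  125.5 ] rot [-179.95    0.07 -177.13] w 13.4 F [-0.   -0.24 -1.37] q [ 54.02  38.   -38.19 102.09  29.69  50.27  95.11]
shift [-0.12  2.86 28.5 ] 28.6 turn [-0.05  0.07 -0.23]
```

View pics/w16.png

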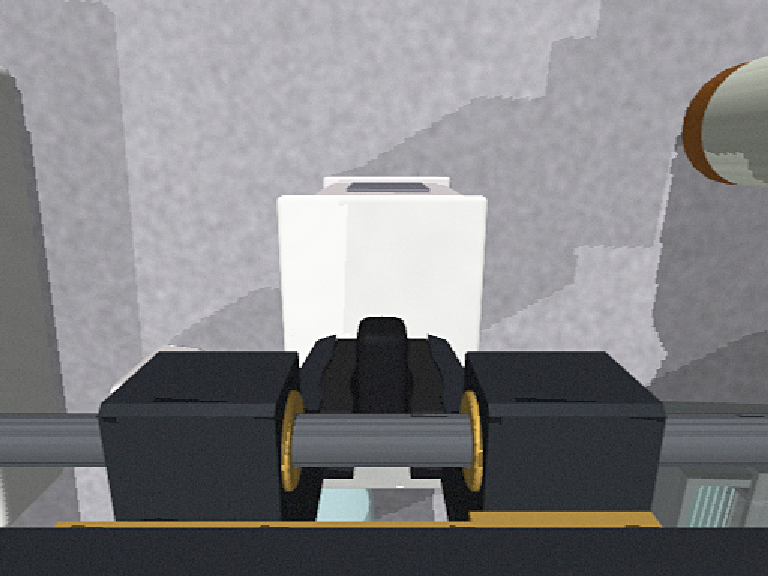

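View pics/s16.png

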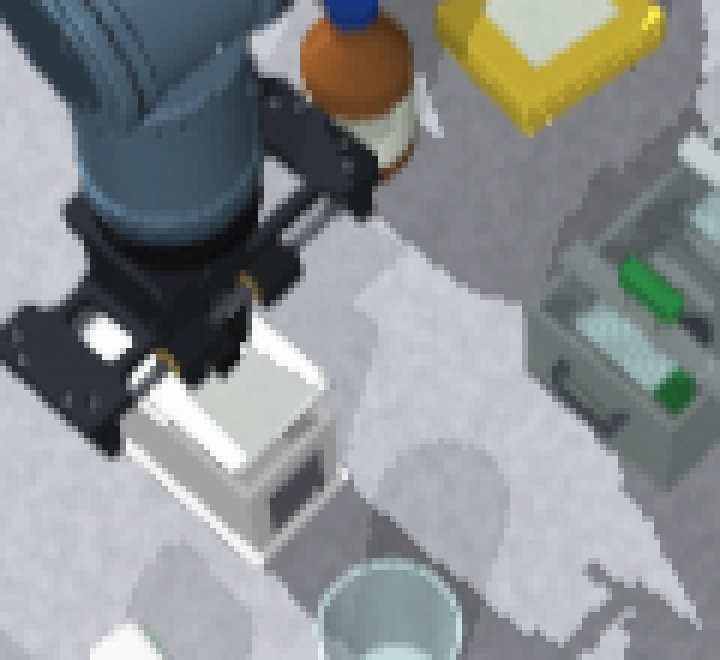

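Emit:
drive_tool([
  {"x": 0,"y": 1,"z": 3,"ax": 0,"ay": 0,"az": 0},
  {"x": 0,"y": 2.5,"z": 9,"ax": 0,"ay": 0,"az": 0},
  {"x": 0,"y": 2.9,"z": 16,"ax": 0,"ay": 0,"az": 0},
  {"x": 0,"y": 2.9,"z": 22,"ax": 0,"ay": 0,"az": 0},
  {"x": 0,"y": 2.9,"z": 26,"ax": 0,"ay": 0,"az": 0},
  {"x": 0,"y": 2.9,"z": 27,"ax": 0,"ay": 0,"az": 0},
  {"x": 0,"y": 2.9,"z": 27,"ax": 0,"ay": 0,"az": 0},
  {"x": 0,"y": 2.9,"z": 27,"ax": 0,"ay": 0,"az": 0},
])

```text
time_s: 23.37
ee_pos: [498.6, -293.9, 97.7]
ee_rot: [180.0, 0.0, -177.1]
contact_force: [-0.2, 0.5, -1.2]
width: 13.8
```

```bash
python3 - <<'E'
from h import *
ci=camera_info("wrist");w=capture("wrist");np.savez("w17.npz",w=w,T=ci['T'],mtx=ci['mtx'])
delta((499.2,-294.3,87),183.1)
save("w17",w,(150,100,360,220),3.5);save("s17",capture("scene"),(180,200,300,310),6)
for z in(0,5):print([proj(ci,(499.2+R[0],-293.7+R[1],z)) for R in [Ro.from_euler('z',3,degrees=True).apply((-54,s,0)) for s in(-34,34)]])
E
```

```text
t 23.42 pos [ 498.74 -294.     97.88] rot [-179.99    0.02 -177.11] w 14.0 F [ 0.16  0.5  -1.28] q [ 52.81  40.03 -36.8  103.06  31.48  47.55  93.44]
shift [-0.45 -0.32 10.88] 10.9 turn [-0.01  0.02 -0.21]
[array([206.56, 119.26]), array([299.69, 119.1 ])]
[array([205.59, 119.64]), array([300.64, 119.48])]
```

View pics/w17.png

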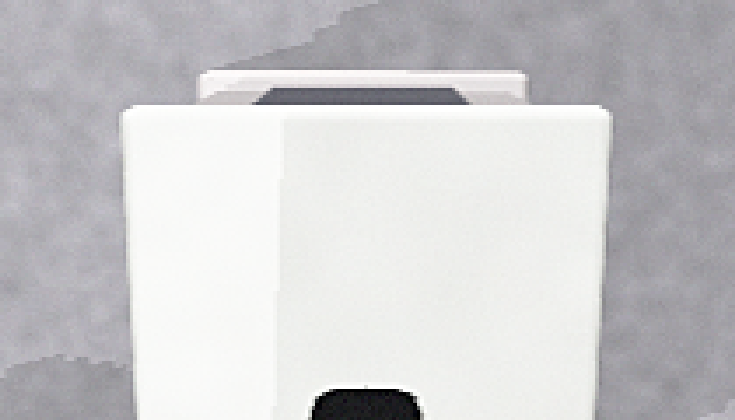

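View pics/s17.png

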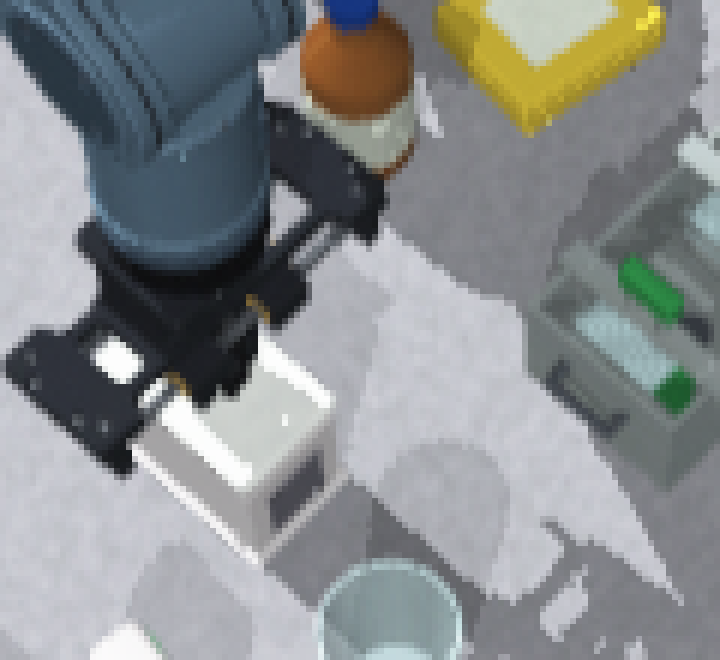

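Emit:
drive_tool([
  {"x": -0.4,"y": -0.3,"z": 1,"ax": 0,"ay": 0,"az": 0},
  {"x": -0.4,"y": -0.3,"z": 2.5,"ax": 0,"ay": 0,"az": 0},
  {"x": -0.4,"y": -0.3,"z": 4,"ax": 0,"ay": 0,"az": 0},
  {"x": -0.4,"y": -0.3,"z": 5.5,"ax": 0,"ay": 0,"az": 0},
  {"x": -0.4,"y": -0.3,"z": 6.5,"ax": 0,"ay": 0,"az": 0},
  {"x": -0.4,"y": -0.3,"z": 6.5,"ax": 0,"ay": 0,"az": 0},
])

```text
time_s: 23.97
ee_pos: [498.7, -294.2, 90.9]
ee_rot: [180.0, -0.0, -177.1]
contact_force: [-0.8, -0.2, -1.0]
width: 13.9
```

No contact with the skirt about 4 mm inside the mouth. I'll continue down.

Emit:
drive_tool([
  {"x": 0,"y": 0,"z": 1,"ax": 0,"ay": 0,"az": 0},
  {"x": 0,"y": 0,"z": 2,"ax": 0,"ay": 0,"az": 0},
  {"x": 0,"y": 0,"z": 3,"ax": 0,"ay": 0,"az": 0},
  {"x": 0,"y": 0,"z": 4,"ax": 0,"ay": 0,"az": 0},
  {"x": 0,"y": 0,"z": 4.5,"ax": 0,"ay": 0,"az": 0},
  {"x": 0,"y": 0,"z": 4.5,"ax": 0,"ay": 0,"az": 0},
])

```text
time_s: 24.47
ee_pos: [498.9, -294.2, 86.7]
ee_rot: [-180.0, -0.0, -177.1]
contact_force: [-0.8, -1.1, -1.1]
width: 13.8
```

Emit:
drive_tool([
  {"x": 0,"y": 0,"z": 0.5,"ax": 0,"ay": 0,"az": 0},
  {"x": 0,"y": 0,"z": 1,"ax": 0,"ay": 0,"az": 0},
  {"x": 0,"y": 0,"z": 1,"ax": 0,"ay": 0,"az": 0},
])

```text
time_s: 24.72
ee_pos: [498.9, -294.3, 86.7]
ee_rot: [-180.0, -0.0, -177.1]
contact_force: [-4.9, 1.7, 9.4]
width: 13.6
```

Emit:
drive_tool([
  {"x": 0,"y": 0,"z": 0,"ax": 0,"ay": 0,"az": 0},
  {"x": 0,"y": 0,"z": 0,"ax": 0,"ay": 0,"az": 0},
  {"x": 0,"y": 0,"z": 0,"ax": 0,"ay": 0,"az": 0},
  {"x": 0,"y": 0,"z": 0,"ax": 0,"ay": 0,"az": 0},
  {"x": 0,"y": 0,"z": 0,"ax": 0,"ay": 0,"az": 0},
  {"x": 0,"y": 0,"z": 0,"ax": 0,"ay": 0,"az": 0},
], hand=50)

```text
time_s: 25.22
ee_pos: [498.9, -294.3, 85.6]
ee_rot: [180.0, -0.0, -177.1]
contact_force: [-1.3, -0.7, -0.1]
width: 49.4
```

Emit:
drive_tool([
  {"x": 0,"y": 0,"z": -2,"ax": 0,"ay": 0,"az": 0},
  {"x": 0,"y": 0,"z": -8,"ax": 0,"ay": 0,"az": 0},
  {"x": 0,"y": 0,"z": -18,"ax": 0,"ay": 0,"az": 0},
  {"x": 0,"y": 0,"z": -32,"ax": 0,"ay": 0,"az": 0},
  {"x": 0,"y": 0,"z": -50,"ax": 0,"ay": 0,"az": 0},
  {"x": 0,"y": 0,"z": -72,"ax": 0,"ay": 0,"az": 0},
  {"x": 0,"y": 0,"z": -95,"ax": 0,"ay": 0,"az": 0},
  {"x": 0,"y": 0,"z": -118,"ax": 0,"ay": 0,"az": 0},
  {"x": 0,"y": 0,"z": -138,"ax": 0,"ay": 0,"az": 0},
  {"x": 0,"y": 0,"z": -152,"ax": 0,"ay": 0,"az": 0},
  {"x": 0,"y": 0,"z": -160,"ax": 0,"ay": 0,"az": 0},
  {"x": 0,"y": 0,"z": -162,"ax": 0,"ay": 0,"az": 0},
])

```text
time_s: 26.22
ee_pos: [499.8, -294.5, 250.2]
ee_rot: [-179.9, 0.2, -177.1]
contact_force: [0.3, 0.9, -0.6]
width: 50.0
```

```bash
python3 - <<'E'
from h import *
ci=camera_info("wrist");w=capture("wrist");np.savez("w18.npz",w=w,T=ci['T'],mtx=ci['mtx'])
delta((499.2,-294.3,87),183.1)
save("w18",w,None,1.5);s=capture("scene");save("s18",s,(190,190,360,300),4.5);t=capture("top");np.savez("i18.npz",s=s,t=t)
save("t18",t,(195,90,385,205),4)
S=camera_info("scene");Tp=camera_info("top")
def big(im,lo,hi,box): 
    b,_=blobs(im,lo,hi,box); b.sort(key=lambda q:-q[0]); return b[:2]
for n,lo,hi in(("red",(0,150,80),(8,255,255)),("blue",(105,130,60),(130,255,255)),("green",(50,110,40),(80,255,255))):
    print(n,big(s,lo,hi,(270,200,338,280)),big(t,lo,hi,(205,95,310,150)))
ys,xs=np.nonzero(cv2.inRange(w,(0,0,0),(60,60,60))[130:190,235:275]);print('lidgrip',xs.min()+235,xs.max()+235,ys.min()+130,ys.max()+130)
print(plane(ci,(xs.mean()+235,ys.mean()+130),112))
E
```

```text
t 26.27 pos [ 499.37 -294.43  249.24] rot [-179.92    0.09 -177.12] w 49.8 F [1.01 0.2  0.29] q [ 57.67  29.38 -43.26  96.75  22.28  62.69 100.59]
shift [  0.43   0.36 162.24] 162.2 turn [-0.08  0.09 -0.22]
red [(np.int32(54), [317.37, 219.94], [313, 215, 10, 11]), (np.int32(25), [321.12, 236.44], [318, 234, 7, 6])] [(np.int32(43), [237.67, 120.0], [236, 114, 4, 13])]
blue [(np.int32(66), [326.94, 211.03], [322, 206, 11, 11]), (np.int32(31), [330.26, 227.68], [327, 225, 7, 7])] [(np.int32(50), [220.56, 120.0], [219, 114, 4, 13])]
green [(np.int32(64), [287.98, 247.86], [283, 243, 11, 11]), (np.int32(27), [292.11, 264.78], [289, 262, 7, 7])] [(np.int32(45), [288.47, 120.02], [287, 114, 5, 13])]
lidgrip 248 261 152 189
[ 493.68 -293.83  112.  ]
```

View pics/w18.png

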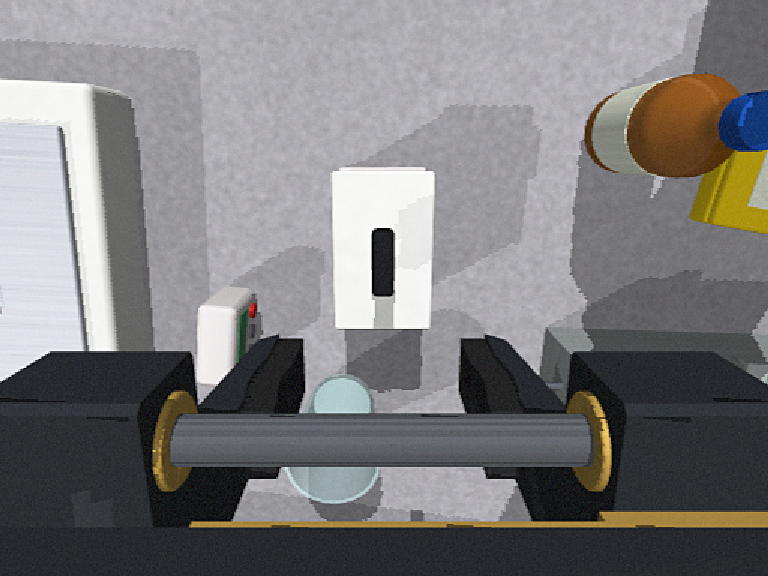

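View pics/s18.png

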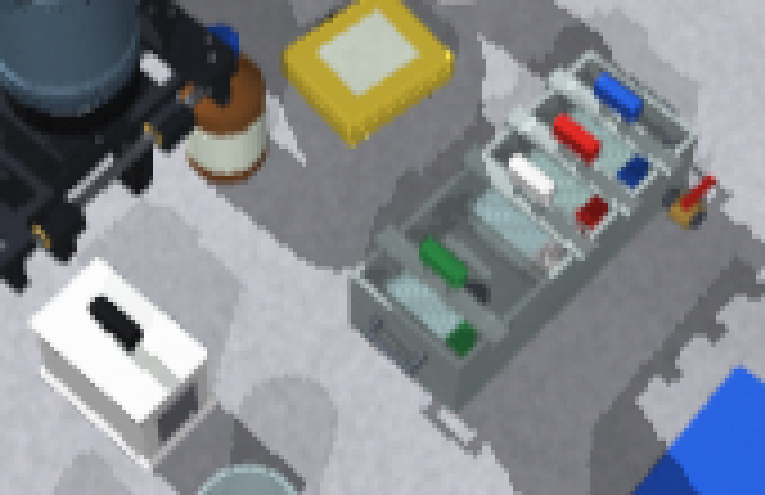

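View pics/t18.png

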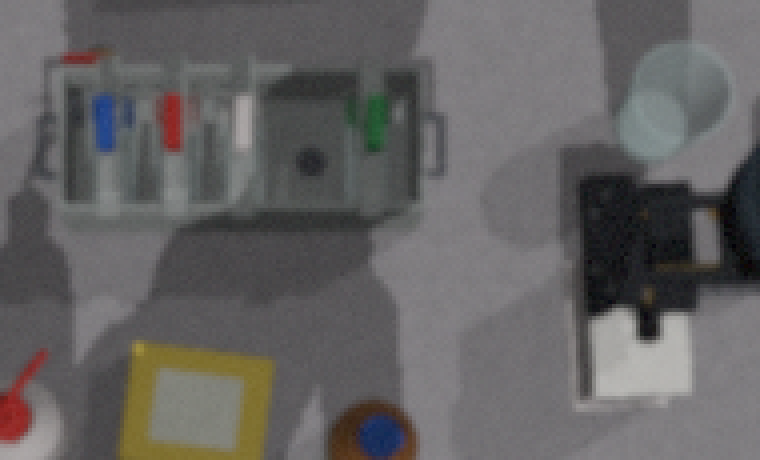

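```bash
python3 - <<'E'
from h import *
S=camera_info("scene");Tp=camera_info("top")
d=np.load("w18.npz");w=d['w'];ci=dict(T=d['T'],mtx=d['mtx'])
P=[plane(ci,(a/1.5-.25,b/1.5-.25),80) for a,b in((332,171),(434.5,171),(431.5,328.5),(335.5,328.5))];print(np.array(P),np.mean(P,0))
v=P[0]-P[3]; print(np.degrees(np.arctan2(v[1],v[0])), [np.linalg.norm(P[i]-P[i-1]).round(1) for i in range(4)])
s=np.load("i18.npz")['s'];b,_=blobs(s,(0,0,0),(180,255,60),(205,250,228,272));print(b)
k=cv2.inRange(w,(0,0,0),(60,60,60))[145:205,240:270]
n,l,st,c=cv2.connectedComponentsWithStats(k);i=1+np.argmax(st[1:,4]);p=c[i]+np.array([240,145]);print(st[i],p)
print('lid grip',tri([(ci,p),(S,max(b)[1])]))
print('red',tri([(S,(317.37,219.94)),(Tp,(237.67,120.0))]))
E
```

```text
[[ 447.29 -327.78   80.  ]
 [ 444.02 -263.41   80.  ]
 [ 549.07 -257.15   80.  ]
 [ 552.45 -322.82   80.  ]] [ 498.21 -292.79   80.  ]
-177.29854645251126 [np.float64(105.3), np.float64(64.4), np.float64(105.2), np.float64(65.8)]
[(np.int32(60), [215.03, 260.98], [210, 256, 11, 12])]
[  8   7  14  45 621] [254.51 174.17]
lid grip (array([ 498.87, -293.14,  103.53]), [0.5, 0.5])
red (array([620.87,  21.44, 110.34]), [0.2, 0.2])
```

```bash
python3 -c "
from plant import order
print(order.finish_job())"
```

```text
the job is handed in; nothing more can be done
None
```

I moved the red carrier upright from the dish into the bath between the white and blue carriers. I then put the white lid back on the empty dish and handed the job in at about 26 s. No verdict was reported.

**Red carrier:** In the last pictures its grip was at about (621, 21, 110) mm, within 1 mm of the midpoint between white and blue. It read the same height as the seated neighbours' grips, whose raw readings are 2–3 mm above the nominal 107 mm. The wrist force showed the weight coming off at the seated height, and the scene view showed it hanging clear of both neighbours.

**Other carriers:** The blue and green grips were within about 0.1 px of their starting pixels in both fixed views. I saw no movement of white, but I checked it only by eye.

**Lid:** Its grip measured (499, −293, 103.5) mm against a nominal height of 104 mm. Its centre is within about 1 mm of the dish's and its yaw within about 0.5°. It met firm contact (9 N) at the expected height.

**Disagreements:**
- A first single-plane estimate of the lid grip was about 5 mm off in x because the colour mask was cut off. The full mask with two views, and the plate corners, gave the figures above.
- The measured tool position drifted 2–3 mm during the lid's descent. I corrected this before the lid entered the dish.

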